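Snap the amplifier board home and switch on the bench supply

ROBOT

A 7-joint arm with a two-finger parallel gripper is mounted at the origin on the work surface. World frame = base frame: x ahead of the robot, y to its left, z up, the work surface at z = 0. Lengths are in mm, angles in rad, forces in N, time in s.
With the tool pointing down it reaches from about 350 to 775 mm from the base axis. Payload 3.1 kg.
Tool frame: the origin (TCP) lies midway between the tips of the shut fingers; the grasp point (between the pads) lies 19 mm behind it (grip_depth is the distance from the TCP to the grasp point, in mm); z points along the fingers, y is the direction in which the jaws open and shut (so a half turn about z gives the same grasp; the last joint's range is limited). The gripper opens to 85 mm and grips with 20 to 120 N. Pads are 22 mm wide; open, the fingers measure 114 mm over their backs; the gripper's body (76 mm by 85 mm) begins 54 mm behind the grasp point. The pads swing forward as they close: fully open they stand 13 mm farther back than shut.
Start: joints at [1.185, 0.311, 0.014, 1.512, -0.004, 1.319, -0.027], TCP at [185.42, -517.82, 206.904] pointing down, gripper open.
Joint ranges: [-2.7, 2.7], [-0.3, 1.91], [-1.27, 1.3], [0.12, 2.57], [-1.44, 4.58], [0.2, 2.03], [-3.05, 3.05]. Speed limits (rad/s): [2.79, 2.79, 3.14, 3.14, 3.14, 3.14, 3.14].

INTERFACE

Orientations are given as a 3x3 rotation matrix whose columns are the frame's x, y, z axes.
In Python, from workcell import * gives the robot as it stands.
- The arm moves only by the shell command python3 -m jog 'ROWS' [OPENING] [FORCE]. ROWS is a JSON object of lists of equal length, an entry for each row: "linear": the shift along the tool's x, y, z in cm, a list of three; "turn": the turn about the tool's z in degrees. A call has 1 to 10 rows; each row is the pose to reach, as a shift and turn from the pose measured when the call began, along the tool's axes at that moment; what a row does not reach only later rows make up. A row lasts 1/12 s, in which the tool goes at most 41.7 mm and 7.16 degrees, less where a joint would pass 70% of its speed; a pose out of reach is approached as far as the arm can. A call with a gripper value outside its range is refused whole. OPENING is the closure, from -1 (fully open) to 1 (shut), set as the call begins (- or left out, the last holds). The fingers move at their own pace and stop on an object; FORCE is the grip in N (left out, the last holds). Time passes only in rows, so rows that repeat a pose let the fingers close. It gives the time, the measured TCP pose, the force and the opening at its end, in the units of the state.
- get_state(): the state, without advancing time (a new reading comes with each control period).
- get_image(name): name is "scene" or "top" or "wrist"; returns (picture, depth): 420x560x3 uint8, blue, green, red; 420x560 float32, mm along the optical axis (not along the pixel's ray), 0 where there is no reading.
- camera_model(name): a dict with "fx", "fy", "cx", "cy" (pixels), "extrinsics" (4x4, takes a point from camera to world coordinates). Camera axes: x right, y up, looking along -z (the intrinsics and any distortion apply to the point x, -y, -z); pixel columns grow to the right and rows downward; lengths in mm; the calibration is good to about 2 mm. The wrist camera is an equidistant fisheye: a pixel r from the principal point sees the ray r / f radians off the axis. A picture is of the moment at which its call begins: read the wrist's pose just before it. camera_model takes no time and is no camera call; for the wrist camera it gives the pose at the moment of the call.
- sign_off(): hands the job in, once; it reports no verdict.
Trained networks look in the newest picture that a camera, given by its name, has taken for a name from the list of things; names that differ only in an ending like _2 or _b are one class to them, and where a whole thing is asked for, a point or a joint stands for the part that bears it (a point fixed in the world has none). Each returns a list of dicts, best first, with "score" (0 to 1); they miss things now and then, are a little off and sometimes report something else, mostly with a low value. They report only what shows in the picture. A call takes as long as a camera call. They do not tell look-alikes from the thing itself.
- outline_of(target, camera): "mask" (420x560 bool, what is visible of it) and "bbox" ([centre column, centre row, width, height] in pixels, round what is visible of it).
The state is a dict: "time": time; "q": joint angles; "dq": joint speeds; "joint_efforts": joint torques, N m; "ee_pos": TCP position; "tool_rot": TCP orientation; "ft_force": force on the tool from outside, world axes, zero at the start; "torque": the same for the moment, N m; "finger_gap": opening from 0.0 (shut) to 1.0 (fully open).
Only numpy, scipy, OpenCV 4.12 (cv2) and the standard library are available. Lean on these libraries where they do the work, as an engineer would, in place of code of your own. Each camera call takes 0.05 s, during which the arm holds its last target.

TASK

The circuit board of the open amplifier has only been laid on the tips of its four snap posts. Press it down until every post has clicked through and the board sits flat, and only then switch on the bench supply: push the small ridge of the slide switch on its sloping front ledge across the click to the left end of its slot, the end away from the terminals. Leave the other things on the bench where they are.

Things in the scene. Friction and masses are not known exactly. Their poses are not given: they have to be found in the camera images.
- chassis: Amplifier without its cover, fixed: open aluminium tray 120 (x) by 220 (y) mm, floor 3 mm, walls 34 to 40 mm high; the front wall (-x) is black with a knob. Origin: centre of its underside on the bench, z up. In it a round copper-coloured transformer 54 mm across, top at z 27, centred at (0, 72) mm, and four white snap posts at x -36.5 and 36.5, y 11.5 and -81.5 mm.
- board_home (a point): Fixed point at chassis (0, -35, 15) mm: where the board's origin is when it is home. The shoulders of the four snap posts (12 mm wide) have their tops at this height. Above each, a split barbed head 9 mm wide and 9 mm high goes through the board's hole; it springs in as the board is pressed over it and out again above the board, which then stays down.
- board: Green circuit board 90 (x) by 110 (y) by 3 mm, about 110 g, loose, lying on the four barbed heads, one in each corner hole. Origin: centre of its underside; axes as the chassis'. Underside 22 mm above the bench at the start, 15 mm when home. Heat sink, capacitors and terminal block up to 22 mm tall on the middle part, |y| under 30 mm; beyond that it is bare.
- strip_left (a point): Point on the board's top face at board (0, 43, 3) mm, midway between holes 0 and 2, on a bare strip (x -25 to 25, y 31 to 54 mm) good to push on. Each post takes about 5 N straight down, so about 10 N here clicks holes 0 and 2 (20 N over the middle clicks all four). The click comes 2 mm down; that end then drops the rest of the 7 mm and stays.
- strip_right (a point): The same at board (0, -43, 3) mm, midway between holes 1 and 3. While only one end is down, the other stays up, about 8 mm above home, until it is pushed too.
- hole0 (a point): Middle of the board's 6.4 mm square hole at board (-36.5, 46.5, 0) mm, level with its underside: 15 mm above the bench when home, 22 mm at the start.
- hole1 (a point): The same for the hole at board (-36.5, -46.5, 0) mm.
- hole2 (a point): The same for the hole at board (36.5, 46.5, 0) mm.
- hole3 (a point): The same for the hole at board (36.5, -46.5, 0) mm.
- supply: Grey bench supply, fixed, 200 wide (y), 185 mm high, at the back, left or right: it may change places with the lower bench meter. Origin on the bench, mid-width, 60 mm behind its upright front face; front to -x, z up. The face has knobs 11 mm proud at z 106 and a 10 mm brow at the top. Below it a ledge slopes down 30 degrees from (x -60, z 60) to the lip (x -120, z 25) mm.
- slot (a point): Middle of the black slide switch plate (36 mm along y, 20 mm across) flush in the ledge, on the ledge's surface at supply (-80.8, 35, 48) mm; axes as the supply's. The upright face rises 21 mm behind it, so a gripper must lean back, about square to the ledge. Two terminals 16 mm wide and 20 mm tall stand on the ledge at supply y -50 and -78 mm.
- ridge (a point): Middle of the top of the switch's ridge; moves with it. Ridge: grey bar 11.5 (x) by 3.2 (y) mm, 5 mm proud of the ledge. Axes here: z square to the ledge (30 degrees off vertical, leaning to the front), y along the slot to the left seen from the front, x up the slope. The ledge lies 5 mm below along z, and is bare 60 mm to the right, 50 mm to the left, 30 mm down the slope.
- power_switch (a joint): Travel of the slide switch in m, along the ridge's y: 0 off (right end, towards the terminals; starts within 0.4 mm of it), 0.008 on (left end). A spring detent lies between: it takes a push of about 5 N to start it from the right end; past the middle (4 mm) it jumps on to the left end by itself and stays.
- screwdriver: Bystander: screwdriver 170 mm long lying to the right of the amplifier. Origin under its middle.
- phone: Bystander: dark phone 72 by 150 by 8 mm lying to the right of the amplifier. Origin under its middle.
- solder_reel: Bystander: grey reel 60 mm across and 40 mm high, to the left of the amplifier. Origin under its middle.
- pocket_meter: Bystander: dark hand-held meter 160 by 78 by 40 mm lying to the left of the amplifier. Origin under its middle.
- flux_bottle: Bystander: small amber bottle 38 mm across and 85 mm high, to the right, level with the front of the supply and meter. Origin under its middle.
- plug_pack: Bystander: black plug-in adapter 62 by 46 by 34 mm, to the left, level with the front of the supply and meter. Origin under its middle.
- tin: Bystander: flat round tin 64 mm across and 22 mm high on top of the bench meter. Origin under its middle.
Things that resemble listed ones, but are neither listed nor needed, are in the scene too. What is shaped like the board but purple is not meant.

How it is judged (in metres and radians):
On the way, in this order (a step that is already met when the one before it is completed fails the run):
1. the board is clicked down on all four posts (z of each of hole0, hole1, hole2, hole3 in the frame of chassis below 0.0168 m and horizontal distance between board_home and board below 0.003 m), for 0.2 s.
2. the slide switch is across its detent, at the left end of its slot (value of joint power_switch above 0.0065 m), for 0.2 s.
At the end, for the whole second after the job is handed in: The board is at rest, its middle within 3 mm of its place and all four corners down on the shoulders of the posts (each less than 1.8 mm above); the slide switch, moved only after that, is within 1.5 mm of the left end of its travel; the other things lie where they were (30 mm) (all of step 1 and value of joint power_switch above 0.0065 m and linear speed of board below 0.01 m/s); the robot touches nothing.
It fails at once if a bystander (screwdriver, phone, solder reel, hand-held meter, bottle, adapter or tin) is moved more than 30 mm (distance of any of screwdriver, phone, solder_reel, pocket_meter, flux_bottle, plug_pack, tin from where it was at the start of the episode above 0.03 m).
It also fails if it takes over 59 s, if anything falls off the work surface, if the arm or the gripper's body presses on something with over 40 N, if the wrist force passes 120 N, or if a joint passes its speed limit or range.

## Working session

There is one attempt and no reset: what is moved stays moved. The work goes in short steps, Python scripts to look and compute and a shell command to move; the robot and the scene stay as the last step left them, time stands still between calls to the robot, and variables do not carry over. Pictures are saved under pics/ and viewed, and the job is handed in when it is done.

```bash
ls; mkdir -p pics; python3 - <<'E'
from workcell import *
import cv2
s=get_state(); print(s)
for n in ["scene","top","wrist"]:
    im,d=get_image(n); cv2.imwrite(f"pics/{n}0.png",im)
    m=camera_model(n); print(n,{k:(v if k!="extrinsics" else [[round(float(x),3) for x in r] for r in v]) for k,v in m.items()})
E
```

```text
pics
{'time': 0.0, 'q': array([ 1.18530052,  0.31173317,  0.01402412,  1.51303933, -0.00437107,
        1.31916437, -0.02719699]), 'dq': array([ 0.00031704,  0.00143286,  0.00041979,  0.00098223, -0.00056115,
        0.00033452, -0.00010862]), 'joint_efforts': array([-4.42667761e-04, -3.79917169e+01,  1.45647191e-01, -2.30584663e+01,
        1.21280638e-02,  1.38734397e-02, -1.53078651e-05]), 'ee_pos': array([ 185.11004068, -517.10138182,  205.82423868]), 'tool_rot': array([[ 9.41462913e-01,  3.37115359e-01, -9.04238107e-04],
       [ 3.37116545e-01, -9.41460513e-01,  2.13020238e-03],
       [-1.33180531e-04, -2.31034017e-03, -9.99997322e-01]]), 'ft_force': array([-0.33442527,  0.06513187, -0.24179341]), 'torque': array([-0.03598313, -0.04369278,  0.0181082 ]), 'finger_gap': 0.9993632215840469}
scene {'fx': 394.6899258213369, 'fy': 394.6899258213369, 'cx': 279.6680911004998, 'cy': 214.08500397338406, 'extrinsics': [[0.845, -0.328, 0.421, 985.211], [0.534, 0.532, -0.657, -695.793], [-0.009, 0.78, 0.625, 781.023], [0.0, 0.0, 0.0, 1.0]]}
top {'fx': 474.04205176076147, 'fy': 474.04205176076147, 'cx': 272.87062321097756, 'cy': 215.51433497361137, 'extrinsics': [[-0.014, 0.997, -0.069, 411.634], [-1.0, -0.015, -0.008, 24.259], [-0.009, 0.069, 0.998, 1448.295], [0.0, 0.0, 0.0, 1.0]]}
wrist {'fx': 325.19226210127806, 'fy': 325.19226210127806, 'cx': 275.5997330544984, 'cy': 209.39459001597558, 'extrinsics': [[0.336, 0.896, 0.291, 259.553], [-0.942, 0.321, 0.102, -490.594], [-0.002, -0.308, 0.951, 372.642], [0.0, 0.0, 0.0, 1.0]]}
```

View pics/scene0.png

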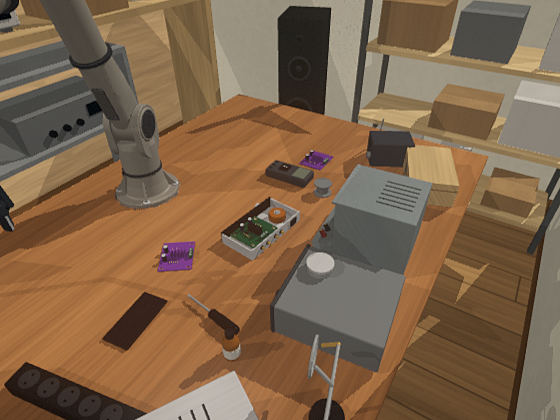

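View pics/top0.png

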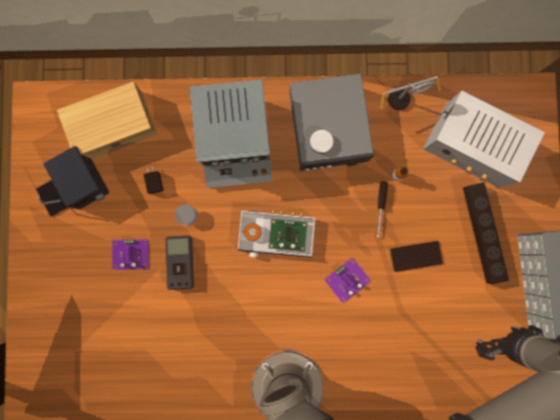

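View pics/wrist0.png

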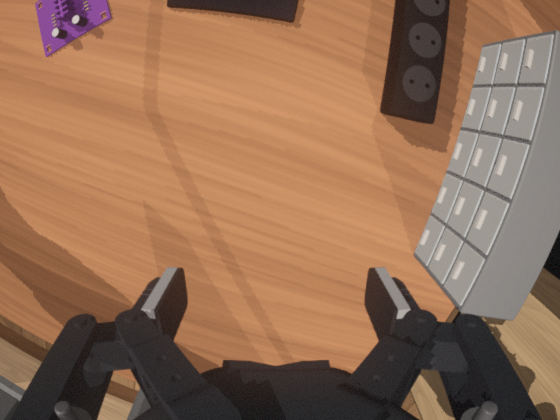

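The top view shows the supply on the left (px 232,135) with its ledge below it, and the meter with the tin on the right (px 330,120). The chassis with the green board is at (277,234). The purple boards at (130,254) and (347,280) are look-alikes. Next I measure.

```bash
cat > h.py <<'E'
from workcell import *
import numpy as np, cv2
def w_top(m,u,v,d):
    x=(u-m['cx'])/m['fx']*d; y=-(v-m['cy'])/m['fy']*d
    E=np.array(m['extrinsics']); return E[:3,:3]@np.array([x,y,-d])+E[:3,3]
def ray(m,u,v):
    E=np.array(m['extrinsics']); a=(u-m['cx']);b=(v-m['cy']);r=np.hypot(a,b);t=r/m['fx']
    s=np.sin(t)/max(r,1e-9); p=np.array([a*s,-b*s,-np.cos(t)]); return E[:3,:3]@p,E[:3,3]
def w_wrist(m,u,v,z):
    r,o=ray(m,u,v); return o+r*(z-o[2])/r[2]
def proj_wrist(m,P):
    E=np.array(m['extrinsics']); c=E[:3,:3].T@(np.asarray(P)-E[:3,3]); x,y,z=c[0],-c[1],-c[2]
    t=np.arctan2(np.hypot(x,y),z); n=np.hypot(x,y); return m['cx']+m['fx']*t*x/n, m['cy']+m['fx']*t*y/n
E
python3 - <<'E'
from h import *
im,d=get_image("top"); m=camera_model("top")
for t in ["chassis","board","supply","slot","ridge","transformer" if 0 else "flux_bottle","plug_pack"]:
    try: L=outline_of(t,"top")
    except Exception as e: print(t,e); continue
    for o in L[:3]:
        k=o['mask']; v,u=np.nonzero(k); dd=d[v,u]; ok=dd>0
        P=np.array([w_top(m,a,b,c) for a,b,c in zip(u[ok],v[ok],dd[ok])])
        r=cv2.minAreaRect(P[:,:2].astype(np.float32)) if len(P) else None
        print(t,round(o['score'],2),np.round(o['bbox']),len(P),np.round(P.mean(0)),r, np.round(np.percentile(P[:,2],[5,50,95])))
cv2.imwrite("pics/top1.png",cv2.resize(im[70:270,180:380],None,fx=3,fy=3,interpolation=cv2.INTER_CUBIC))
E
```

```text
chassis 0.94 [275. 235.  76.  43.] 1953 [458.  50.  11.] ((457.0138854980469, 30.917312622070312), (230.0460205078125, 135.36448669433594), 89.2685317993164) [-2.  5. 37.]
board 0.66 [130. 256.  33.  29.] 1070 [402. 474.   5.] ((401.8271484375, 473.9913330078125), (90.53973388671875, 111.02159881591797), 1.527649998664856) [-2.  3. 22.]
board 0.65 [348. 280.  46.  49.] 1094 [ 314. -185.    5.] ((313.36676025390625, -187.1043701171875), (92.20917510986328, 112.34394836425781), 37.61185836791992) [-3.  3. 22.]
board 0.61 [286. 236.  42.  32.] 1126 [452.  -7.  24.] ((454.0393981933594, -7.287235260009766), (116.03909301757812, 93.79280853271484), 83.75218963623047) [17. 24. 42.]
supply 0.65 [228. 133.  82. 108.] 7282 [734. 147. 153.] ((770.9299926757812, 164.01287841796875), (331.20257568359375, 230.19293212890625), 5.970023155212402) [ 34. 183. 188.]
supply 0.53 [383. 208.  15.  52.] 282 [ 555. -293.   20.] ((530.8846435546875, -290.21148681640625), (26.415456771850586, 160.7632598876953), 81.37488555908203) [12. 21. 28.]
supply 0.25 [288. 236.  40.  30.] 1150 [452.  -6.  24.] ((452.76
[... 278 characters left out ...]
8.]
flux_bottle 0.6 [398. 172.  15.  10.] 167 [ 629. -339.   55.] ((630.6361083984375, -341.4537353515625), (35.21590042114258, 31.074270248413086), 20.7318058013916) [16. 58. 86.]
plug_pack 0.75 [152. 184.  23.  28.] 375 [618. 397.  29.] ((623.0604858398438, 400.2184143066406), (72.97613525390625, 46.91923522949219), 13.065261840820312) [ 6. 32. 38.]
plug_pack 0.43 [184. 215.  17.  18.] 357 [516. 297.  35.] ((516.7589721679688, 302.4790954589844), (57.52431106567383, 65.4876708984375), 3.15744686126709) [ 4. 39. 44.]
plug_pack 0.41 [230. 133.  83. 109.] 7385 [732. 147. 151.] ((770.339111328125, 165.10818481445312), (329.9373474121094, 233.74002075195312), 4.944314002990723) [ 32. 183. 188.]
```

View pics/top1.png

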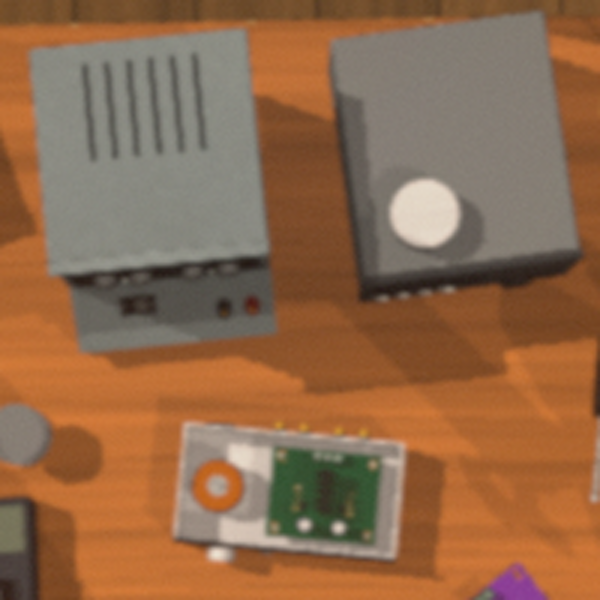

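```bash
python3 -m jog '{"linear":[[4.1,-3.5,-0.4],[8.2,-7,-0.8],[12.3,-10.5,-1.2],[16.4,-14,-1.6],[20.5,-17.5,-2],[24.6,-21,-2.4],[28.7,-24.5,-2.4],[32.8,-28,-2.4],[36.9,-31.5,-2.4],[41.5,-35.8,-2.4]],"turn":[-7,-14,-21,-28,-35,-42,-49,-56,-63,-70]}' 1 30
```

```text
time: 1.38
ee_pos: [392.4, -154.9, 230.0]
tool_rot: [[-0.0, 1.0, 0.001], [1.0, 0.0, -0.001], [-0.001, 0.001, -1.0]]
ft_force: [2.0, -0.5, -0.5]
finger_gap: -0.002
```

```bash
python3 -m jog '{"linear":[[3.5,2,0],[7,4,0],[10,6,0],[11.5,6.3,0],[11.5,6.3,0],[11.5,6.3,0]],"turn":[0,0,0,0,0,0]}'
python3 - <<'E'
from h import *
s=get_state(); m=camera_model("wrist"); im,d=get_image("wrist"); cv2.imwrite("pics/w1.png",im)
np.savez("w1.npz",im=im,d=d,E=m['extrinsics'])
print(s['ee_pos'],s['ft_force'],m['fx'],m['cx'],m['cy'])
print(np.round(m['extrinsics'],3))
for t in ["board","hole0","ridge","slot","supply"]:
    for o in outline_of(t,"wrist")[:4]: print(t,round(o['score'],2),np.round(o['bbox'],1))
E
```

```text
time: 1.88
ee_pos: [455.3, -39.3, 230.0]
tool_rot: [[-0.003, 1.0, 0.001], [1.0, 0.003, -0.002], [-0.002, 0.001, -1.0]]
ft_force: [-0.9, -0.6, -1.0]
finger_gap: -0.003
[455.32869354 -39.26642769 229.99194604] [-0.87651872 -0.5698835  -0.97993902] 325.19226210127806 275.5997330544984 209.39459001597558
[[ 1.00000e+00 -2.00000e-03 -1.00000e-03  4.54914e+02]
 [ 2.00000e-03  9.51000e-01  3.09000e-01  4.02370e+01]
 [ 1.00000e-03 -3.09000e-01  9.51000e-01  3.96453e+02]
 [ 0.00000e+00  0.00000e+00  0.00000e+00  1.00000e+00]]
board 0.81 [178.1 269.9  92.   82.5]
board 0.63 [271.4 146.8  87.5 100.8]
hole0 0.74 [179.  269.6  90.2  82.1]
hole0 0.6 [275.1 146.5  88.8 100. ]
ridge 0.61 [439.3   8.2  10.8  10.7]
ridge 0.53 [274.1 148.2  86.1 101. ]
slot 0.91 [477.2  64.6 162.9 129.2]
supply 0.86 [479.6  66.3 160.8 130. ]
supply 0.57 [277.9 119.  123.4 200.3]
```

View pics/w1.png

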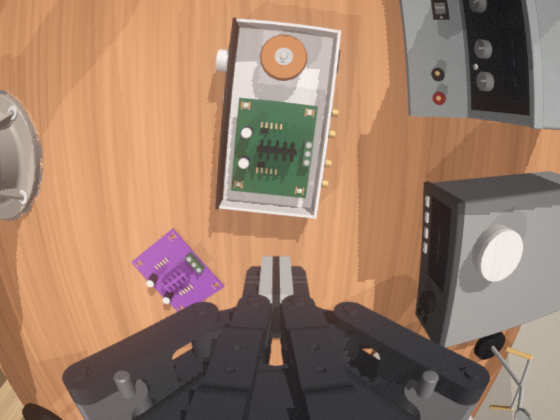

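Green board in the chassis at (275,147), purple look-alike at (178,268), supply ledge with the switch at (440,8). I enlarge the board and find the corners.

```bash
python3 - <<'E'
from h import *
Z=np.load("w1.npz"); im=Z['im']
c=im[85:215,210:350]; cv2.imwrite("pics/w1c.png",cv2.resize(c,None,fx=4.5,fy=4.5,interpolation=cv2.INTER_CUBIC))
m=camera_model("wrist")
hsv=cv2.cvtColor(im,cv2.COLOR_BGR2HSV); k=((hsv[...,0]>40)&(hsv[...,0]<90)&(hsv[...,1]>80)); k[:90]=0;k[205:]=0;k[:,:225]=0;k[:,325:]=0
v,u=np.nonzero(k); P=np.array([w_wrist(m,a,b,25)[:2] for a,b in zip(u,v)]).astype(np.float32)
r=cv2.minAreaRect(P);print(r)
for z,ps in ((40,[(237,20),(340,31),(220,210),(314,217)]),): 
    print([np.round(w_wrist(m,*p,z)) for p in ps])
print("transf",w_wrist(m,284,58,27), "holes",[np.round(w_wrist(m,*p,28),1) for p in [(246,105),(309.5,113),(238,184),(299,191)]])
E
```

```text
((449.1666564941406, -15.914863586425781), (90.0480728149414, 76.09008026123047), 84.4223403930664)
[array([414., 137.,  40.]), array([525., 126.,  40.]), array([390., -78.,  40.]), array([500., -87.,  40.])]
transf [464.82201964  94.44530054  27.        ] holes [array([422.3,  41. ,  28. ]), array([493.3,  31.8,  28. ]), array([411.1, -50.3,  28. ]), array([482.4, -59. ,  28. ])]
```

View pics/w1c.png

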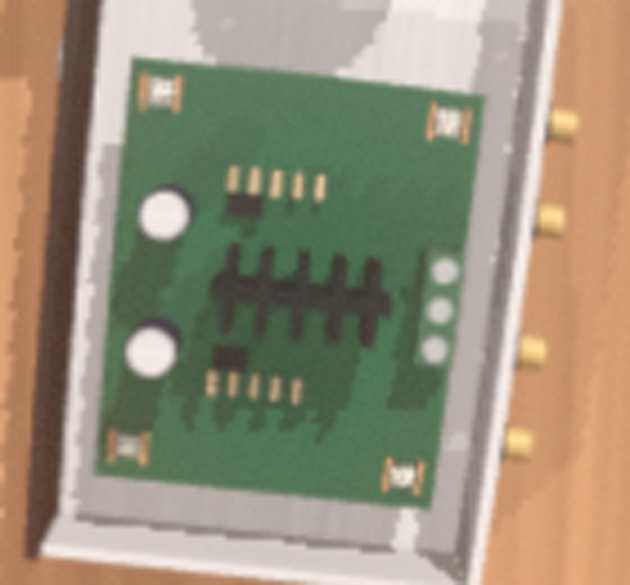

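Hole spacing comes out at 72 x 92 mm (given 73 x 93), so the fit is good: board centre (452.3, -9.1), yaw -7°. I go above strip_left.

```bash
python3 -m jog '{"linear":[[2,0.1,3],[4,0.2,6],[6,0.2,9],[7.44,0.26,12],[7.44,0.26,15],[7.44,0.26,17],[7.44,0.26,18.5],[7.44,0.26,18.5],[7.44,0.26,18.5]],"turn":[2,5,7,7,7,7,7,7,7]}'
python3 - <<'E'
from h import *
s=get_state(); m=camera_model("wrist"); im,d=get_image("wrist"); cv2.imwrite("pics/w2.png",im); print(s['ee_pos'],s['ft_force'])
E
```

```text
time: 2.93
ee_pos: [457.5, 31.9, 44.5]
tool_rot: [[0.126, 0.992, -0.001], [0.992, -0.126, -0.002], [-0.002, -0.0, -1.0]]
ft_force: [0.5, 0.1, -0.4]
finger_gap: 0.001
[457.47619481  31.91305349  44.49365837] [ 0.53707333  0.06007529 -0.42671587]
```

View pics/w2.png

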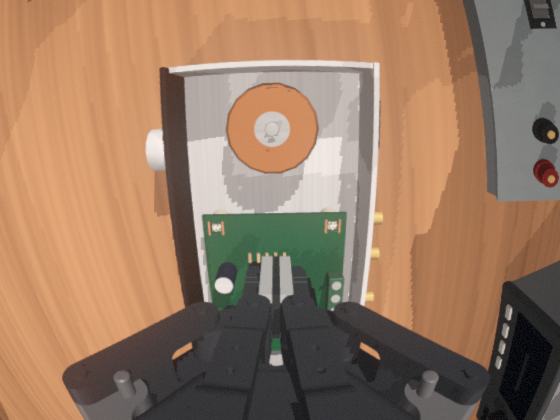

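```bash
python3 - <<'E'
from h import *
m=camera_model("wrist")
for p in [(216.5,228),(332.5,226)]: print(w_wrist(m,*p,28))
print(w_wrist(m,276,258,44), proj_wrist(m,get_state()['ee_pos']))
print(get_state()['tool_rot'])
E
```

```text
[423.54365459  44.47377352  28.        ]
[494.19351861  36.75914378  28.        ]
[458.15250973  27.74488968  44.        ] (np.float64(275.89698851505636), np.float64(252.13468200533447))
[[ 0.12565132  0.99207218  0.00212813]
 [ 0.99207333 -0.12564763 -0.0017852 ]
 [-0.00150365  0.00233557 -0.99999614]]
```

```bash
python3 - <<'E'
from h import *
m=camera_model("wrist"); s=get_state();R=s['tool_rot']
for x in (-11,0,6,11):
  for z in (0,-10,-19): print(x,z,np.round(proj_wrist(m,s['ee_pos']+R@[x,0,z]),1))
Z,d=get_image("wrist")
print(np.round(d[240:300:6,270]),np.round(d[240:300:6,282]))
cv2.imwrite("pics/w2c.png",cv2.resize(Z[195:330,195:355],None,fx=4.5,fy=4.5,interpolation=cv2.INTER_CUBIC))
E
```

```text
-11 0 [275.9 269.2]
-11 -10 [275.9 277.8]
-11 -19 [275.9 286.2]
0 0 [275.9 252.1]
0 -10 [275.9 260.1]
0 -19 [275.9 268. ]
6 0 [275.9 242.4]
6 -10 [275.9 250. ]
6 -19 [275.9 257.5]
11 0 [275.9 234.2]
11 -10 [275.9 241.4]
11 -19 [275.9 248.6]
[205. 205. 207. 151. 144. 139. 134. 131. 125. 121.] [205. 205. 208. 151. 145. 138. 136. 130. 125. 121.]
```

View pics/w2c.png

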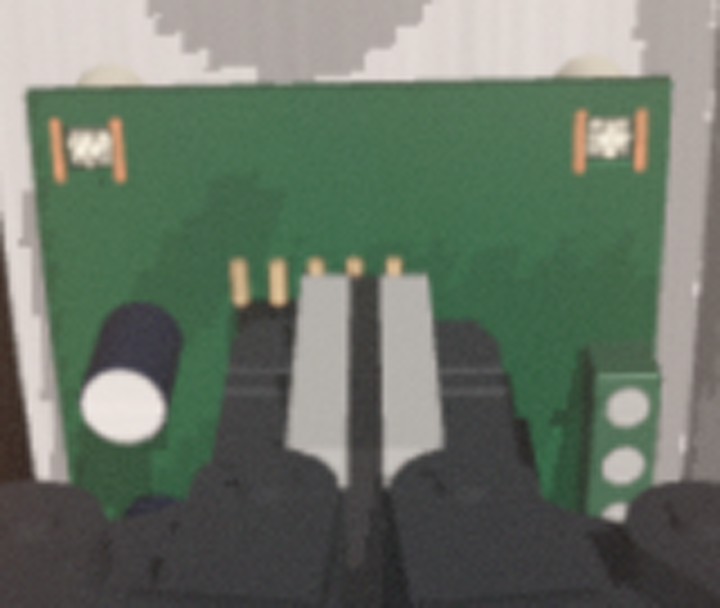

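```bash
python3 -m jog '{"linear":[[0.46,0,0.5],[0.46,0,1.0],[0.46,0,1.0],[0.46,0,1.0]],"turn":[0,0,0,0]}'
python3 - <<'E'
from h import *
s=get_state(); m=camera_model("wrist"); im,d=get_image("wrist"); cv2.imwrite("pics/w3.png",im); print(s['ee_pos'],s['ft_force'])
E
```

```text
time: 3.37
ee_pos: [459.8, 36.9, 36.0]
tool_rot: [[0.125, 0.992, 0.003], [0.992, -0.125, -0.002], [-0.002, 0.004, -1.0]]
ft_force: [-0.4, -0.6, 0.3]
finger_gap: 0.0
[459.75765143  36.90990126  36.0080248 ] [-0.43806141 -0.63192229  0.28935532]
```

View pics/w3.png

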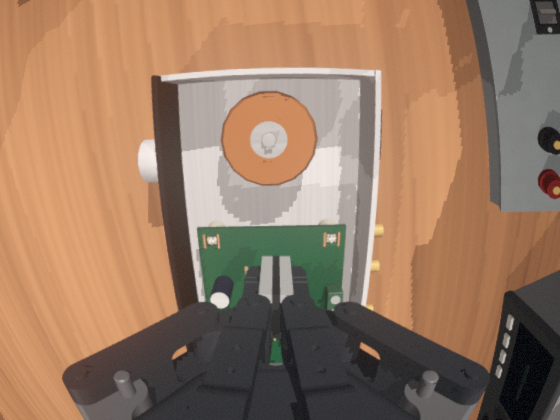

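```bash
python3 -m jog '{"linear":[[0,0,0.3],[0,0,0.6],[0,0,0.9],[0,0,1.1],[0,0,1.2]],"turn":[0,0,0,0,0]}'
```

```text
time: 3.83
ee_pos: [459.5, 36.8, 23.6]
tool_rot: [[0.125, 0.992, 0.003], [0.992, -0.125, -0.002], [-0.002, 0.003, -1.0]]
ft_force: [-0.3, 0.3, 0.0]
finger_gap: -0.002
```

```bash
python3 -m jog '{"linear":[[0,0,0.1],[0,0,0.2],[0,0,0.3],[0,0,0.3]],"turn":[0,0,0,0]}'
python3 - <<'E'
from h import *
s=get_state(); m=camera_model("wrist"); im,d=get_image("wrist"); cv2.imwrite("pics/w4.png",im[180:340,150:400].repeat(3,0).repeat(3,1)); print(s['ee_pos'],s['ft_force'],d[150:300:10,262])
np.savez("w4.npz",im=im,d=d)
E
```

```text
time: 4.17
ee_pos: [459.4, 36.8, 20.4]
tool_rot: [[0.125, 0.992, 0.002], [0.992, -0.125, -0.002], [-0.002, 0.003, -1.0]]
ft_force: [-0.4, -0.7, 0.5]
finger_gap: -0.004
[459.3891978   36.76688884  20.39569045] [-0.38895674 -0.66437223  0.51533585] [158.07648   0.      161.17308 162.45898 164.0979  192.08801 194.1163
 196.13663 197.93954 176.60355 180.0948  147.7768  138.27287 130.43184
 122.68303]
```

View pics/w4.png

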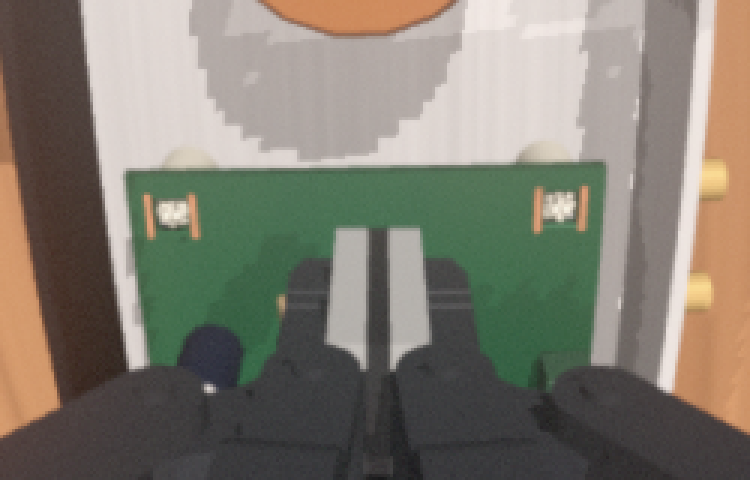

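```bash
python3 - <<'E'
from h import *
m=camera_model("wrist"); Z=np.load("w4.npz"); d=Z['d']; E=np.array(m['extrinsics'])
print(E[:3,3], get_state()['ee_pos'])
def P(u,v):
    r,o=ray(m,u,v); c=E[:3,:3].T@r; return np.round(o+r*(d[v,u]/-c[2]),1)
for p in [(200,260),(230,245),(320,245),(320,260),(276,100),(270,220),(30,60),(30,200),(100,100),(268,258),(268,270),(284,258),(430,300),(205,240)]: print(p,d[p[1],p[0]],P(*p))
E
```

```text
[468.94181416 115.67563916 186.97406871] [459.46063699  36.78948414  20.51084262]
(200, 260) 180.62074 [416.1  38.5  24. ]
(230, 245) 177.86923 [435.   45.7  23.8]
(320, 245) 177.24193 [484.3  39.7  24.5]
(320, 260) 181.02989 [483.7  30.   23.7]
(276, 100) 151.7922 [470.  119.2  26.2]
(270, 220) 195.6388 [457.7  50.1   2.9]
(30, 60) 162.83821 [ 3.071e+02  1.845e+02 -2.000e-01]
(30, 200) 194.23517 [281.2  85.8  -0.4]
(100, 100) 172.67532 [363.4 140.    1.6]
(268, 258) 151.52315 [457.1  48.1  49.9]
(268, 270) 138.5234 [457.5  49.   63.3]
(284, 258) 150.23123 [464.6  47.8  51.1]
(430, 300) 219.15129 [ 5.678e+02 -3.040e+01 -2.000e-01]
(205, 240) 178.37013 [421.2  49.8  22.5]
```

```bash
python3 - <<'E'
from h import *
m=camera_model("wrist"); Z=np.load("w4.npz"); d=Z['d']; E=np.array(m['extrinsics']); s=get_state()
def P(u,v):
    r,o=ray(m,u,v); c=E[:3,:3].T@r; return o+r*(d[v,u]/-c[2])
# tool-frame coords of gripper pixels
for v in range(256,420,12):
    print(v,[tuple(np.round(s['tool_rot'].T@(P(u,v)-s['ee_pos'])).astype(int)) for u in (130,170,210,245,255,268,290,300)])
E
```

```text
256 [(np.int64(-15), np.int64(-100), np.int64(21)), (np.int64(2), np.int64(-58), np.int64(-12)), (np.int64(-1), np.int64(-37), np.int64(-3)), (np.int64(-1), np.int64(-17), np.int64(-3)), (np.int64(-1), np.int64(-12), np.int64(-3)), (np.int64(10), np.int64(-4), np.int64(-26)), (np.int64(-1), np.int64(8), np.int64(-2)), (np.int64(-1), np.int64(13), np.int64(-4))]
268 [(np.int64(-25), np.int64(-103), np.int64(22)), (np.int64(-4), np.int64(-59), np.int64(-13)), (np.int64(-9), np.int64(-38), np.int64(-2)), (np.int64(-9), np.int64(-18), np.int64(-2)), (np.int64(7), np.int64(-10), np.int64(-33)), (np.int64(12), np.int64(-3), np.int64(-41)), (np.int64(12), np.int64(6), np.int64(-41)), (np.int64(7), np.int64(11), np.int64(-32))]
280 [(np.int64(-34), np.int64(-104), np.int64(20)), (np.int64(-10), np.int64(-58), np.int64(-18)), (np.int64(-17), np.int64(-39), np.int64(-3)), (np.int64(7), np.int64(-13), np.int64(-44)), (np.int64(7), np.int64(-9), np.int64(-43)), (np.int64(11), np.int64(-3), np.int64(-51)), (np.int64(11), np.int64(6), np.int64(-51)), (np.int64(8), np.int64(10), np.int64(-45))]
292
[... 3360 characters left out ...]
11)), (np.int64(11), np.int64(-27), np.int64(-115)), (np.int64(20), np.int64(-15), np.int64(-120)), (np.int64(20), np.int64(-7), np.int64(-120)), (np.int64(12), np.int64(-5), np.int64(-113)), (np.int64(12), np.int64(-2), np.int64(-113)), (np.int64(11), np.int64(4), np.int64(-112)), (np.int64(12), np.int64(6), np.int64(-113))]
412 [(np.int64(4), np.int64(-40), np.int64(-116)), (np.int64(11), np.int64(-26), np.int64(-119)), (np.int64(20), np.int64(-14), np.int64(-124)), (np.int64(17), np.int64(-7), np.int64(-121)), (np.int64(12), np.int64(-5), np.int64(-117)), (np.int64(11), np.int64(-2), np.int64(-117)), (np.int64(11), np.int64(3), np.int64(-116)), (np.int64(11), np.int64(6), np.int64(-116))]
```

The depth image puts the fingertips about 28 mm behind the stated TCP and still some 25 mm above the board, and there is no contact force. I keep descending with the force in view.

```bash
python3 -m jog '{"linear":[[0,0,0.4],[0,0,0.8],[0,0,1.2],[0,0,1.5],[0,0,1.5]],"turn":[0,0,0,0,0]}'
python3 -m jog '{"linear":[[0,0,0.15],[0,0,0.3],[0,0,0.3]],"turn":[0,0,0]}'
python3 - <<'E'
from h import *
s=get_state(); im,d=get_image("wrist"); cv2.imwrite("pics/w5.png",im[180:340,150:400].repeat(3,0).repeat(3,1)); print(s['ee_pos'],s['ft_force'])
E
```

```text
time: 4.63
ee_pos: [458.7, 36.6, 4.6]
tool_rot: [[0.125, 0.992, 0.001], [0.992, -0.125, -0.002], [-0.002, 0.001, -1.0]]
ft_force: [-0.1, 0.6, -0.4]
finger_gap: -0.0
time: 4.88
ee_pos: [458.4, 36.6, 1.3]
tool_rot: [[0.125, 0.992, 0.0], [0.992, -0.125, -0.002], [-0.002, 0.0, -1.0]]
ft_force: [-0.3, 0.0, 0.0]
finger_gap: -0.0
[458.43375248  36.59738012   1.32682189] [-0.26258024  0.01895509  0.0164778 ]
```

View pics/w5.png

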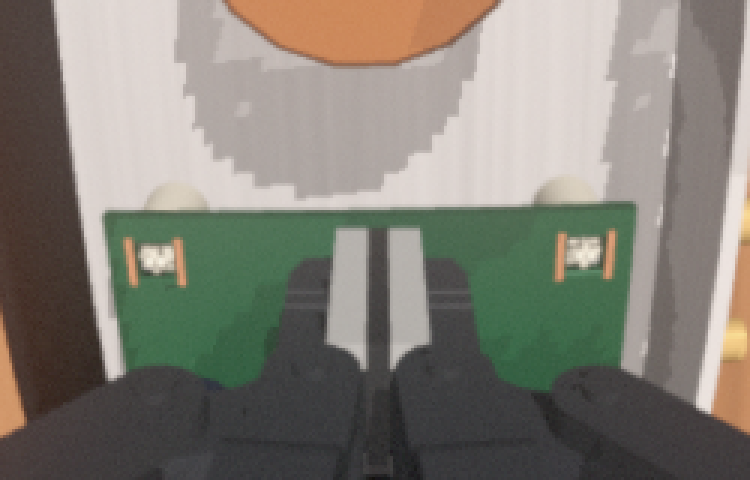

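```bash
python3 -m jog '{"linear":[[0,0,0.15],[0,0,0.3],[0,0,0.3]],"turn":[0,0,0]}'
python3 -m jog '{"linear":[[0,0,0.1],[0,0,0.2],[0,0,0.2]],"turn":[0,0,0]}'
```

```text
time: 5.18
ee_pos: [458.9, 36.7, -1.3]
tool_rot: [[0.125, 0.992, 0.001], [0.992, -0.125, -0.002], [-0.002, 0.001, -1.0]]
ft_force: [-0.3, -0.0, 3.1]
finger_gap: 0.004
time: 5.43
ee_pos: [459.5, 36.8, -3.0]
tool_rot: [[0.125, 0.992, 0.002], [0.992, -0.125, -0.002], [-0.002, 0.002, -1.0]]
ft_force: [0.9, -0.4, 1.8]
finger_gap: -0.005
```

```bash
python3 -m jog '{"linear":[[0,0,0.1],[0,0,0.2],[0,0,0.2]],"turn":[0,0,0]}'
python3 -m jog '{"linear":[[0,0,0.1],[0,0,0.2],[0,0,0.2]],"turn":[0,0,0]}'
python3 - <<'E'
from h import *
s=get_state(); im,d=get_image("wrist"); cv2.imwrite("pics/w6.png",im[100:370,100:440].repeat(2,0).repeat(2,1)); print(s['ee_pos'],s['ft_force'])
E
```

```text
time: 5.68
ee_pos: [459.2, 36.7, -5.3]
tool_rot: [[0.125, 0.992, 0.002], [0.992, -0.125, -0.002], [-0.002, 0.002, -1.0]]
ft_force: [0.0, -0.7, -0.0]
finger_gap: 0.001
time: 5.93
ee_pos: [459.4, 36.7, -5.9]
tool_rot: [[0.125, 0.992, 0.002], [0.992, -0.125, -0.003], [-0.003, 0.002, -1.0]]
ft_force: [-4.6, -1.5, 14.2]
finger_gap: 0.001
[459.35714315  36.68818617  -5.94708526] [-4.60136484 -1.53842655 14.15441874]
```

View pics/w6.png

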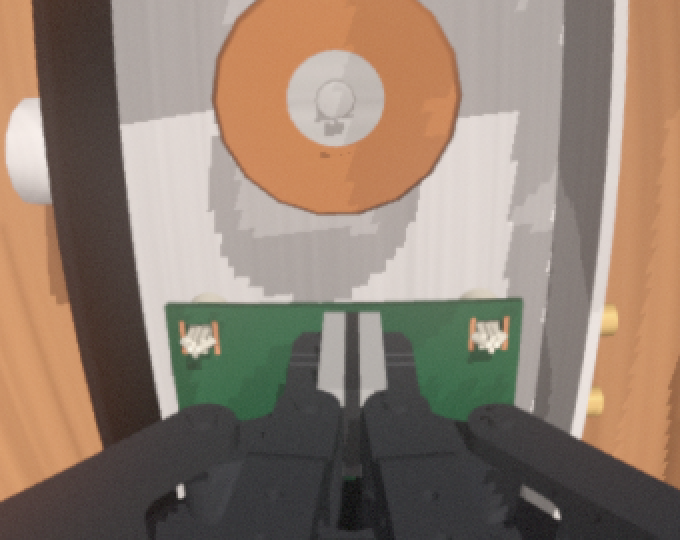

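```bash
python3 -m jog '{"linear":[[0,0,0.1],[0,0,0.2],[0,0,0.2]],"turn":[0,0,0]}'
python3 - <<'E'
from h import *
s=get_state(); im,d=get_image("wrist"); m=camera_model("wrist"); E=np.array(m['extrinsics'])
def P(u,v):
    r,o=ray(m,u,v); c=E[:3,:3].T@r; return np.round(o+r*(np.median(d[v-1:v+2,u-1:u+2])/-c[2]),1)
print(s['ee_pos'],s['ft_force'],[P(*p) for p in [(230,262),(230,280),(320,262),(320,280),(270,245),(200,170)]])
E
```

```text
time: 6.23
ee_pos: [459.4, 36.6, -6.1]
tool_rot: [[0.125, 0.992, 0.002], [0.992, -0.125, -0.005], [-0.004, 0.002, -1.0]]
ft_force: [-5.3, 0.0, 20.0]
finger_gap: 0.002
[459.38524566  36.63235633  -6.05645487] [-5.25368417  0.02276196 20.0441007 ] [array([437.5,  45.3,  17.7]), array([435.6,  35.1,  17.8]), array([481.7,  39.5,  17.3]), array([481. ,  29.5,  18.1]), array([457.3,  45.2,   2.4]), array([427.8,  90.1,   2.5])]
```

Left end home (board top 17.7 by depth, 20 N reaction). Now the right strip: up, over and down.

```bash
python3 -m jog '{"linear":[[0,0,-2.5],[0,0,-4.5],[-3,0,-4.5],[-6,0,-4.5],[-8.9,0,-4.5],[-8.9,0,-4.5],[-8.9,0,-4.2],[-8.9,0,-4.2]],"turn":[0,0,0,0,0,0,0,0]}'
python3 - <<'E'
from h import *
s=get_state(); im,d=get_image("wrist"); cv2.imwrite("pics/w7.png",im); print(s['ee_pos'],s['ft_force'])
E
```

```text
time: 6.95
ee_pos: [447.6, -51.0, 35.6]
tool_rot: [[0.125, 0.992, 0.001], [0.992, -0.125, -0.004], [-0.004, 0.001, -1.0]]
ft_force: [0.2, 0.2, 0.6]
finger_gap: -0.001
[447.5728223  -50.98807043  35.6018909 ] [0.24329422 0.21019147 0.57176539]
```

View pics/w7.png

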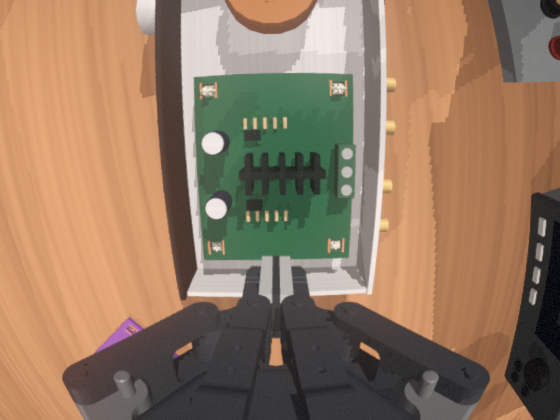

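```bash
python3 - <<'E'
from h import *
m=camera_model("wrist"); s=get_state()
C=np.array([452.3,-9.1,0]); c,sn=np.cos(np.radians(-7.2)),np.sin(np.radians(-7.2))
for p,z in [((208,90),20),((339,88),20),((216,246.5),28),((335.5,244.5),28)]: print(np.round(w_wrist(m,*p,z),1))
E
```

```text
[421.5  43.8  20. ]
[493.8  35.8  20. ]
[412.4 -46.2  28. ]
[483.  -53.7  28. ]
```

```bash
python3 -m jog '{"linear":[[0.15,0,0.6],[0.15,0,1.4],[0.15,0,2.2],[0.15,0,2.8],[0.15,0,2.9],[0.15,0,2.9]],"turn":[0,0,0,0,0,0]}'
python3 -m jog '{"linear":[[0,0,0.15],[0,0,0.3],[0,0,0.3]],"turn":[0,0,0]}'
```

```text
time: 7.5
ee_pos: [447.2, -48.6, 5.9]
tool_rot: [[0.123, 0.992, -0.001], [0.992, -0.123, -0.003], [-0.003, -0.001, -1.0]]
ft_force: [-0.3, -0.2, -0.4]
finger_gap: -0.002
time: 7.75
ee_pos: [447.1, -48.7, 2.8]
tool_rot: [[0.123, 0.992, -0.001], [0.992, -0.123, -0.003], [-0.003, -0.001, -1.0]]
ft_force: [-0.8, 0.7, -0.0]
finger_gap: -0.004
```

```bash
python3 -m jog '{"linear":[[0,0,0.15],[0,0,0.3],[0,0,0.3]],"turn":[0,0,0]}'
python3 -m jog '{"linear":[[0,0,0.15],[0,0,0.3],[0,0,0.3]],"turn":[0,0,0]}'
python3 -m jog '{"linear":[[0,0,0.1],[0,0,0.2],[0,0,0.2]],"turn":[0,0,0]}'
```

```text
time: 8.0
ee_pos: [447.1, -48.7, -0.3]
tool_rot: [[0.123, 0.992, -0.001], [0.992, -0.123, -0.003], [-0.003, -0.001, -1.0]]
ft_force: [0.4, -0.2, -0.1]
finger_gap: 0.001
time: 8.25
ee_pos: [447.2, -48.8, -3.3]
tool_rot: [[0.123, 0.992, -0.001], [0.992, -0.123, -0.003], [-0.003, -0.001, -1.0]]
ft_force: [-0.1, -0.7, -0.7]
finger_gap: -0.001
time: 8.5
ee_pos: [446.9, -48.8, -5.6]
tool_rot: [[0.123, 0.992, -0.002], [0.992, -0.123, -0.003], [-0.003, -0.001, -1.0]]
ft_force: [0.6, 0.6, 0.8]
finger_gap: 0.004
```

```bash
python3 -m jog '{"linear":[[0,0,0.1],[0,0,0.2],[0,0,0.2]],"turn":[0,0,0]}'
python3 - <<'E'
from h import *
s=get_state(); im,d=get_image("wrist"); cv2.imwrite("pics/w8.png",im); print(s['ee_pos'],s['ft_force'])
m=camera_model("wrist"); E=np.array(m['extrinsics'])
def P(u,v):
    r,o=ray(m,u,v); c=E[:3,:3].T@r; return np.round(o+r*(np.median(d[v-1:v+2,u-1:u+2])/-c[2]),1)
for p in [(180,268),(180,290),(240,268),(310,268),(370,268),(350,290),(240,120),(276,120)]: print(p,P(*p))
E
```

```text
time: 8.75
ee_pos: [447.1, -48.8, -6.3]
tool_rot: [[0.123, 0.992, -0.002], [0.992, -0.123, -0.004], [-0.004, -0.001, -1.0]]
ft_force: [-3.4, -0.8, 12.4]
finger_gap: 0.002
[447.07065616 -48.75182072  -6.33636607] [-3.43514614 -0.77217431 12.44158478]
(180, 268) [392.6 -48.4   2.9]
(180, 290) [389.9 -61.3   5.5]
(240, 268) [429.6 -44.3  17. ]
(310, 268) [464.2 -48.3  17.5]
(370, 268) [499.  -61.8   2.4]
(350, 290) [484.2 -64.6  17.5]
(240, 120) [440.8  26.7  17.8]
(276, 120) [456.3  24.6  17.7]
```

View pics/w8.png

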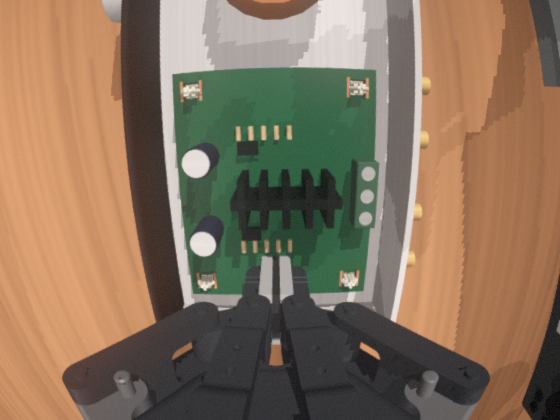

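Board top reads 17–17.8 mm at both ends and all four heads are through. One firmer push, then I retract and check the whole board.

```bash
python3 -m jog '{"linear":[[0,0,0.1],[0,0,0.25],[0,0,0.25],[0,0,-1],[0,0,-3],[0,0,-6],[0,0,-9],[0,0,-12],[0,0,-12],[0,0,-12]],"turn":[0,0,0,0,0,0,0,0,0,0]}'
python3 - <<'E'
from h import *
s=get_state(); im,d=get_image("wrist"); print(s['ee_pos'],s['ft_force'])
m=camera_model("wrist"); E=np.array(m['extrinsics'])
np.savez("w9.npz",im=im,d=d,E=E)
cv2.imwrite("pics/w9.png",cv2.resize(im[20:270,180:400],None,fx=2.3,fy=2.3,interpolation=cv2.INTER_CUBIC))
hsv=cv2.cvtColor(im,cv2.COLOR_BGR2HSV); k=((hsv[...,0]>40)&(hsv[...,0]<90)&(hsv[...,1]>80)&(d>0)); k[:60]=0;k[230:]=0;k[:,:215]=0;k[:,345:]=0
v,u=np.nonzero(k)
Q=[]
for a,b in zip(u,v):
    r,o=ray(m,a,b); c=E[:3,:3].T@r; Q.append(o+r*(d[b,a]/-c[2]))
Q=np.array(Q); Q=Q[(Q[:,2]<24)&(Q[:,2]>10)]
A=np.c_[Q[:,:2]-Q[:,:2].mean(0),np.ones(len(Q))]; co=np.linalg.lstsq(A,Q[:,2],rcond=None)[0]; print(len(Q),co,Q[:,:2].mean(0),cv2.minAreaRect(Q[:,:2].astype(np.float32)))
E
```

```text
time: 9.63
ee_pos: [448.9, -48.5, 115.3]
tool_rot: [[0.123, 0.992, 0.003], [0.992, -0.123, -0.005], [-0.005, 0.003, -1.0]]
ft_force: [0.0, -0.2, -0.0]
finger_gap: -0.003
[448.92515423 -48.46086242 115.30620245] [ 0.01242704 -0.23275484 -0.04307287]
6485 [-4.34931602e-03  4.59275792e-04  1.60479659e+01] [453.7407868   -9.71033155] ((451.8174133300781, -8.1300048828125), (105.52207946777344, 83.18932342529297), 83.55992889404297)
```

View pics/w9.png

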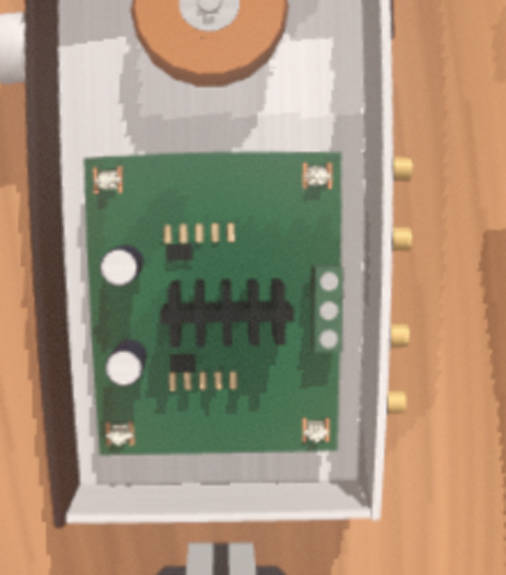

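The board is flat (tilt about 0.4 %, centre within tolerance). Next I look at the switch.

```bash
python3 -m jog '{"linear":[[0,0,-4],[2,1,-8],[5,3,-11.5],[8,5,-11.5],[11,7,-11.5],[11.8,7.7,-11.5],[11.8,7.7,-11.5],[11.8,7.7,-11.5]],"turn":[0,-3,-7,-11,-12,-12,-12,-12]}'
python3 - <<'E'
from h import *
s=get_state(); im,d=get_image("wrist"); print(s['ee_pos'],s['ft_force'])
m=camera_model("wrist"); E=np.array(m['extrinsics'])
np.savez("s1.npz",im=im,d=d,E=E,p=s['ee_pos'],R=s['tool_rot'])
cv2.imwrite("pics/s1.png",im)
for t in ["ridge","slot"]:
    for o in outline_of(t,"wrist")[:3]: print(t,round(o['score'],2),np.round(o['bbox'],1))
E
```

```text
time: 10.35
ee_pos: [537.2, 59.5, 225.8]
tool_rot: [[-0.087, 0.996, -0.006], [0.996, 0.087, -0.005], [-0.005, -0.007, -1.0]]
ft_force: [0.4, -0.0, 0.2]
finger_gap: 0.003
[537.1719125   59.50830426 225.79603841] [ 0.35227896 -0.04201524  0.17842115]
ridge 0.47 [384.1  89.   10.3  14.8]
slot 0.91 [450.1 130.8 219.8 255.1]
slot 0.25 [212.1 194.2 119.5 189.7]
```

View pics/s1.png

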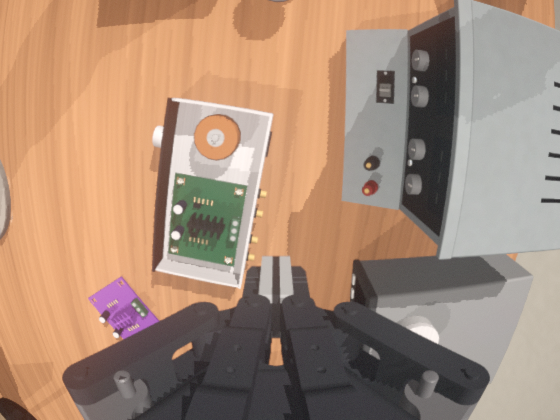

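```bash
python3 - <<'E'
from h import *
Z=np.load("s1.npz"); im,d,E=Z['im'],Z['d'],Z['E']; m=camera_model("wrist"); m['extrinsics']=E
cv2.imwrite("pics/s1c.png",cv2.resize(im[55:125,340:430],None,fx=8,fy=8,interpolation=cv2.INTER_CUBIC))
def P(u,v):
    r,o=ray(m,u,v); c=E[:3,:3].T@r; return np.round(o+r*(np.median(d[v-1:v+2,u-1:u+2])/-c[2]),1)
for p in [(350,40),(350,100),(350,190),(360,40),(360,100),(375,140),(395,140),(400,140),(400,60),(405,60),(400,110),(384,89)]: print(p,P(*p))
Q=[];
for v in range(40,200,3):
  for u in list(range(350,374,2))+list(range(396,403,2)):
    if v>150 and u>365: continue
    Q.append(P(u,v))
Q=np.array(Q); A=np.c_[Q[:,:2],np.ones(len(Q))]
co=np.linalg.lstsq(A,Q[:,2],rcond=None)[0]; res=Q[:,2]-A@co; k=abs(res)<3; co=np.linalg.lstsq(A[k],Q[k,2],rcond=None)[0]
print(co,np.std(res[k]),"yaw",np.degrees(np.arctan2(co[1],co[0])),"slope",np.degrees(np.arctan(np.hypot(co[0],co[1]))))
E
```

```text
(350, 40) [604.7 223.   27.8]
(350, 100) [610.9 153.9  28.1]
(350, 190) [623.8  50.5  29.8]
(360, 40) [614.8 223.6  33.5]
(360, 100) [621.  155.2  33.8]
(375, 140) [641.2 113.2  42.9]
(395, 140) [660.5 117.1  54.3]
(400, 140) [665.  118.1  57.6]
(400, 60) [655.3 204.5  56. ]
(405, 60) [660.3 205.3  57.9]
(400, 110) [660.6 150.3  57.1]
(384, 89) [641.7 170.2  51.6]
[ 5.75069029e-01  4.77075021e-02 -3.30631627e+02] 0.5181462438287061 yaw 4.7423759185876335 slope 29.986860229075003
```

View pics/s1c.png

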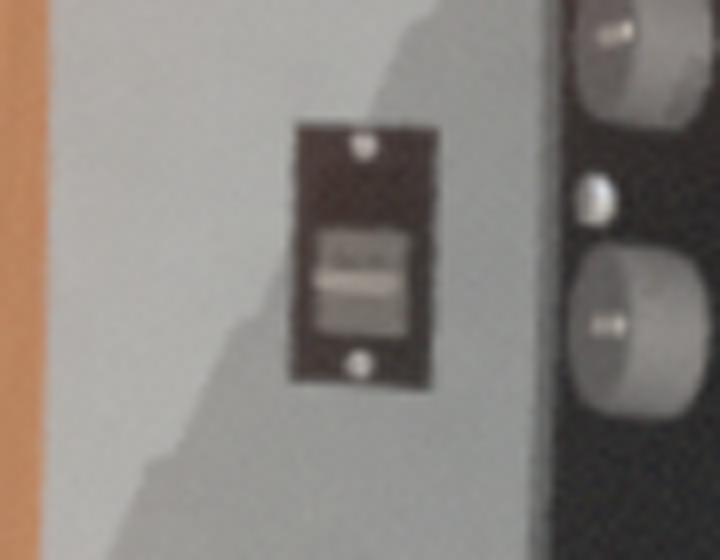

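```bash
python3 -m jog '{"linear":[[0,0,0],[0,0,0],[0,0,0],[0,0,0],[0,0,0],[0,0,0],[0,0,0],[0,0,0]],"turn":[0,0,0,0,0,0,0,0]}' -1
cat > grip.py <<'E'
from h import *
import sys
s=get_state(); m=camera_model("wrist"); im,d=get_image("wrist"); print(s['ee_pos'],s['finger_gap'])
n=sys.argv[1]
E_=np.array(m['extrinsics'])
cv2.imwrite(f"pics/{n}.png",im)
v,u=np.nonzero((d>0)&(d<260)); a=u-m['cx'];b=v-m['cy'];r=np.hypot(a,b);t=r/m['fx'];sn=np.sin(t)/np.maximum(r,1e-9)
c=np.c_[a*sn,-b*sn,-np.cos(t)]; c*= (d[v,u]/np.cos(t))[:,None]
W=c@E_[:3,:3].T+E_[:3,3]; T=(W-s['ee_pos'])@s['tool_rot']
np.savez(n+".npz",T=T,u=u,v=v,W=W,im=im,d=d,E=E_,p=s['ee_pos'],R=s['tool_rot'])
k=(T[:,2]>-140)&(T[:,2]<-15)&(abs(T[:,0])<40)&(abs(T[:,1])<100)
T=T[k]
for z0 in range(-130,-15,5):
    q=T[(T[:,2]>=z0)&(T[:,2]<z0+5)]
    if len(q)>5:
        L=q[q[:,1]<0];R=q[q[:,1]>0]
        f=lambda w: np.round([w[:,1].min(),w[:,1].max(),w[:,0].min(),w[:,0].max()]).astype(int) if len(w) else None
        print(z0,len(q),"neg",f(L),"pos",f(R))
E
python3 grip.py g1
```

```text
time: 11.17
ee_pos: [537.3, 57.7, 227.1]
tool_rot: [[-0.083, 0.997, -0.004], [0.997, 0.083, -0.006], [-0.006, -0.004, -1.0]]
ft_force: [0.5, -0.2, 0.7]
finger_gap: 1.002
[537.31685971  57.66919655 227.13779207] 1.0021591301602422
-130 1864 neg [-70  -7   8  22] pos [ 7 70  8 22]
-125 4218 neg [-71  -7   3  22] pos [ 7 71  3 21]
-120 4545 neg [-72   0  -1  21] pos [ 0 71  0 21]
-115 4854 neg [-72   0 -12  20] pos [  0  72 -13  19]
-110 4948 neg [-72   0 -12  19] pos [  0  72 -13  19]
-105 4393 neg [-73   0 -12  19] pos [  0  73 -13  19]
-100 2686 neg [-73   0 -13  19] pos [  0  74 -13  18]
-95 3576 neg [-74 -32 -13  18] pos [ 32  74 -13  17]
-90 2495 neg [-75 -37 -12  15] pos [ 37  75 -12  15]
-85 1089 neg [-71 -41   6  15] pos [40 72  6 15]
-80 362 neg [-63 -42   1  14] pos [42 63  1 14]
-75 763 neg [-50 -42  -3  12] pos [42 52 -3 12]
-70 743 neg [-57 -42 -10  12] pos [ 42  57 -11  12]
-65 738 neg [-56 -42 -11  12] pos [ 42  56 -11  13]
-60 651 neg [-57 -42 -11  12] pos [ 42  57 -11  12]
-55 619 neg [-57 -42 -12  12] pos [ 42  56 -11  12]
-50 547 neg [-56 -42 -11  12] pos [ 42  56 -10  12]
-45 427 neg [-54 -42 -11  12] pos [ 42  55 -11  12]
-40 128 neg [-43 -42 -10  10] pos [ 42  49 -10  11]
```

View pics/g1.png

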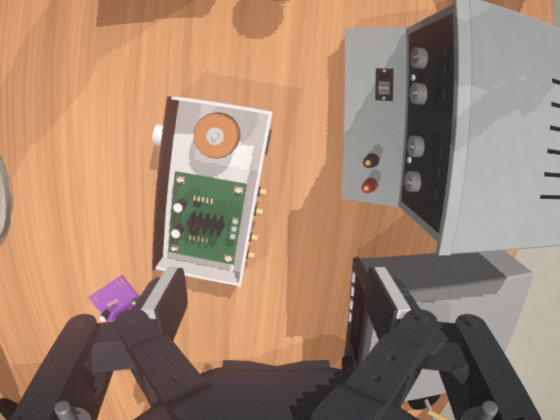

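```bash
python3 - <<'E'
from h import *
Z=np.load("g1.npz"); W=Z['W']; im=Z['im']; m=camera_model("wrist"); m['extrinsics']=Z['E']
yaw=np.radians(4.74); ex=np.array([np.cos(yaw),np.sin(yaw)]); ey=np.array([-np.sin(yaw),np.cos(yaw)])
cv2.imwrite("pics/g1c.png",cv2.resize(im[30:215,335:470],None,fx=4,fy=4,interpolation=cv2.INTER_CUBIC))
Z1=np.load("s1.npz"); m1=dict(m); m1['extrinsics']=Z1['E']
rid=w_wrist(m1,384.6,90,52.3); slot=w_wrist(m1,385.8,86.9,48); print("ridge",rid,"slot",slot)
# plane check
for n,P in (("ridge",rid),("slot",slot)): print(n, .575069*P[0]+.0477075*P[1]-330.63)
org=slot[:2]+80.8*ex-35*ey; print("supply org",org)
np.savez("sup.npz",org=org,rid=rid,slot=slot)
print("ridge in supply",(rid[:2]-org)@ex,(rid[:2]-org)@ey)
# supply-frame map of proud points z 80..125, all points not plain
d=Z['d']; u,v=Z['u'],Z['v']
S=np.c_[(W[:,:2]-org)@ex,(W[:,:2]-org)@ey,W[:,2]]
# re-project all depth <450
m=m; dd=d; vv,uu=np.nonzero((dd>0)); a=uu-m['cx'];b=vv-m['cy'];r=np.hypot(a,b);t=r/m['fx'];sn=np.sin(t)/np.maximum(r,1e-9)
c=np.c_[a*sn,-b*sn,-np.cos(t)]*(dd[vv,uu]/np.cos(t))[:,None]; E=Z['E']; Wf=c@E[:3,:3].T+E[:3,3]
S=np.c_[(Wf[:,:2]-org)@ex,(Wf[:,:2]-org)@ey,Wf[:,2]]
np.savez("S.npz",S=S,u=uu,v=vv)
k=(S[:,0]>-80)&(S[:,0]<-40)&(abs(S[:,1])<110)
for z0 in range(60,190,10):
    q=S[k&(S[:,2]>=z0)&(S[:,2]<z0+10)]
    print(z0,len(q),np.round(np.percentile(q[:,0],[1,10,50]),0) if len(q) else None)
q=S[k&(S[:,2]>90)&(S[:,2]<125)&(S[:,0]<-64)]
h,e=np.histogram(q[:,1],bins=np.arange(-110,111,5)); print([(int(e[i]),int(h[i]),int(q[(q[:,1]>=e[i])&(q[:,1]<e[i+1]),0].min())) for i in range(len(h)) if h[i]])
q=S[(S[:,2]>183)&(abs(S[:,1]-35)<40)]; print("top front edge",np.percentile(q[:,0],[0.5,2,5]))
q=S[(S[:,2]>20)&(S[:,2]<40)&(abs(S[:,1]-35)<40)&(S[:,0]<-90)]; print("lip",np.percentile(q[:,0],[0.5,2,5]))
q=S[(S[:,2]>22)&(S[:,0]<-60)&(S[:,0]>-120)&(S[:,2]<70)]; print("y extents ledge",np.percentile(q[:,1],[1,99]))
E
```

```text
ridge [642.31714883 169.17035291  52.3       ] slot [644.72345521 173.18038532  48.        ]
ridge 46.817375069945
slot 48.392475896180315
supply org [728.13931391 144.97693666]
ridge in supply -83.52944278234946 31.20252551786344
60 519 [-63. -62. -61.]
70 521 [-63. -62. -62.]
80 430 [-64. -63. -62.]
90 519 [-72. -71. -62.]
100 924 [-73. -72. -62.]
110 1634 [-73. -71. -63.]
120 1036 [-63. -62. -62.]
130 988 [-64. -63. -62.]
140 1188 [-64. -63. -63.]
150 1393 [-64. -63. -63.]
160 587 [-64. -63. -63.]
170 250 [-72. -71. -71.]
180 9172 [-71. -70. -57.]
[(-70, 3, -71), (-65, 56, -72), (-60, 74, -72), (-55, 77, -72), (-50, 44, -72), (-35, 24, -72), (-30, 71, -72), (-25, 82, -73), (-20, 77, -72), (-15, 27, -72), (15, 30, -72), (20, 80, -72), (25, 81, -72), (30, 77, -73), (35, 21, -72), (50, 56, -72), (55, 91, -72), (60, 81, -72), (65, 59, -73), (70, 4, -72)]
top front edge [-71.28855614 -70.34010559 -67.78341689]
lip [-321.60210791 -320.15712168 -317.6680479 ]
y extents ledge [-321.56613745   99.71632483]
```

View pics/g1c.png

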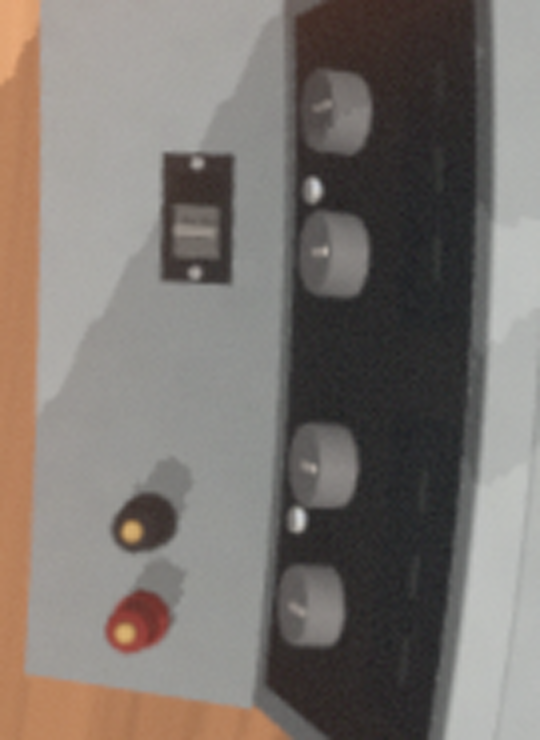

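Ridge and slot fit the supply model to under 1 mm: ridge at supply (-83.5, 31.2), yaw 4.7°. Kept vertical, the knuckles would hit the knob behind the switch, so the tool has to lean. At its joint limits the arm may give up verticality, so I test this in free space, straight up.

```bash
python3 -m jog '{"linear":[[0,0,-4],[0,0,-8],[0,0,-12],[0,0,-16],[0,0,-20],[0,0,-24],[0,0,-28],[0,0,-32],[0,0,-36],[0,0,-40]],"turn":[0,0,0,0,0,0,0,0,0,0]}' 1; python3 -c "
from workcell import *
print(get_state()['q'].round(3))"
```

```text
time: 12.05
ee_pos: [533.7, 59.3, 491.2]
tool_rot: [[-0.083, 0.997, 0.004], [0.996, 0.083, -0.007], [-0.007, 0.003, -1.0]]
ft_force: [0.9, -0.1, -1.1]
finger_gap: -0.001
[-0.186  0.346  0.071  0.765 -0.019  2.028 -0.044]
```

```bash
python3 -m jog '{"linear":[[0,0,-5],[0,0,-10],[0,0,-15],[0,0,-20]],"turn":[0,0,0,0]}'; python3 -c "
from workcell import *
print(get_state()['q'].round(3))"
```

```text
time: 12.38
ee_pos: [509.9, 57.4, 521.0]
tool_rot: [[-0.085, 0.995, 0.051], [0.996, 0.085, -0.001], [-0.006, 0.051, -0.999]]
ft_force: [-0.2, -0.3, -0.8]
finger_gap: 0.003
[-0.261  0.274  0.18   0.788 -0.048  2.032 -0.025]
```

```bash
python3 -m jog '{"linear":[[0,0,-10],[0,0,-20],[0,0,-30],[0,0,-40],[0,0,-40],[0,0,-40]],"turn":[0,0,0,0,0,0]}'; python3 -c "
from workcell import *
print(get_state()['q'].round(3))"
```

```text
time: 12.88
ee_pos: [473.5, 53.6, 549.0]
tool_rot: [[-0.085, 0.992, 0.096], [0.996, 0.085, 0.004], [-0.005, 0.096, -0.995]]
ft_force: [1.3, 0.2, -0.1]
finger_gap: -0.0
[-0.343  0.177  0.262  0.842 -0.045  2.032 -0.025]
```

```bash
python3 -m jog '{"linear":[[0,4,-4],[0,8,-8],[0,12,-12],[0,16,-16],[0,20,-20],[0,24,-24],[0,28,-28],[0,30,-30]],"turn":[0,0,0,0,0,0,0,0]}'; python3 -c "
from workcell import *
print(get_state()['q'].round(3))"
```

```text
time: 13.55
ee_pos: [567.9, 60.2, 542.7]
tool_rot: [[-0.085, 0.986, 0.142], [0.996, 0.084, 0.008], [-0.004, 0.142, -0.99]]
ft_force: [-0.8, 0.0, 0.2]
finger_gap: 0.004
[-0.216  0.37   0.158  0.6   -0.061  2.032 -0.019]
```

```bash
python3 -m jog '{"linear":[[0,4,-4],[0,8,-8],[0,12,-12],[0,16,-16],[0,20,-20],[0,24,-24],[0,28,-28],[0,32,-32],[0,36,-36],[0,40,-40]],"turn":[0,0,0,0,0,0,0,0,0,0]}'; python3 -c "
from workcell import *
print(get_state()['q'].round(3))"
```

```text
time: 14.38
ee_pos: [629.2, 63.5, 535.9]
tool_rot: [[-0.085, 0.979, 0.187], [0.996, 0.084, 0.013], [-0.003, 0.187, -0.982]]
ft_force: [0.2, 0.6, 0.2]
finger_gap: 0.001
[-0.182  0.498  0.152  0.425 -0.084  2.032 -0.014]
```

Each call at the limit gives about 2.7° of lean (10.8° now, in the right direction). I repeat this with short calls.

```bash
for i in 1; do python3 -m jog '{"linear":[[0,4,-8],[0,8,-16],[0,8,-24]],"turn":[0,0,0]}' | head -3; python3 -m jog '{"linear":[[0,0,-8],[0,0,-16],[0,0,-24]],"turn":[0,0,0]}'| head -3; done;  python3 -c "
from workcell import *
print(get_state()['q'].round(3))"
```

```text
time: 14.63
ee_pos: [615.9, 61.7, 564.9]
tool_rot: [[-0.085, 0.969, 0.233], [0.996, 0.083, 0.017], [-0.003, 0.233, -0.972]]
time: 14.88
ee_pos: [565.5, 56.8, 607.3]
tool_rot: [[-0.085, 0.957, 0.278], [0.996, 0.082, 0.022], [-0.002, 0.279, -0.96]]
[-0.222  0.327  0.181  0.503 -0.071  2.033 -0.013]
```

```bash
python3 -m jog '{"linear":[[0,4,-4],[0,8,-16],[0,12,-24]],"turn":[0,0,0]}' | head -3; python3 -m jog '{"linear":[[0,4,-4],[0,8,-16],[0,12,-24]],"turn":[0,0,0]}'| head -3; python3 -m jog '{"linear":[[0,4,-4],[0,8,-16],[0,12,-24]],"turn":[0,0,0]}'| head -3;  python3 -c "
from workcell import *
print(get_state()['q'].round(3))"
```

```text
time: 15.13
ee_pos: [566.1, 56.2, 628.7]
tool_rot: [[-0.085, 0.942, 0.324], [0.996, 0.081, 0.026], [-0.001, 0.325, -0.946]]
time: 15.38
ee_pos: [563.2, 55.4, 649.3]
tool_rot: [[-0.085, 0.927, 0.365], [0.996, 0.08, 0.03], [-0.001, 0.367, -0.93]]
time: 15.63
ee_pos: [556.6, 54.2, 670.4]
tool_rot: [[-0.085, 0.91, 0.406], [0.996, 0.078, 0.034], [-0.001, 0.407, -0.913]]
[-0.232  0.288  0.213  0.406 -0.086  2.033 -0.01 ]
```

```bash
python3 -m jog '{"linear":[[0,4,-4],[0,8,-16],[0,12,-24]],"turn":[0,0,0]}' | head -3; python3 -m jog '{"linear":[[0,4,-4],[0,8,-16],[0,12,-24]],"turn":[0,0,0]}'| head -3;  python3 -c "
from workcell import *
print(get_state()['q'].round(3))"
```

```text
time: 15.88
ee_pos: [547.0, 52.8, 692.1]
tool_rot: [[-0.085, 0.892, 0.445], [0.996, 0.076, 0.038], [-0.0, 0.447, -0.895]]
time: 16.13
ee_pos: [534.7, 51.1, 713.8]
tool_rot: [[-0.085, 0.871, 0.483], [0.996, 0.074, 0.041], [-0.0, 0.485, -0.875]]
[-0.257  0.236  0.247  0.37  -0.094  2.033 -0.009]
```

```bash
cat > go.py <<'E'
from h import *
import sys
# target tip in supply coords: y, height above ledge along normal, upslope shift, ; tip offset
ys,hn,up=[float(a) for a in sys.argv[1:4]]
Z=np.load("sup.npz"); org=Z['org']; yaw=np.radians(4.74)
ex=np.array([np.cos(yaw),np.sin(yaw),0]); ey=np.array([-np.sin(yaw),np.cos(yaw),0]); ez=np.array([0,0,1.])
n=-0.5*ex+.8660*ez; us=.8660*ex+.5*ez
base=np.r_[org,0]+(-80.8)*ex+ys*ey+48*ez
tip=base+n*hn+us*up
s=get_state(); R=s['tool_rot']; tcp=tip+25*R[:,2]
tt=s['ee_pos']-25*R[:,2]-(np.r_[org,0]-80.8*ex+48*ez)
print("tip now: y",round(tt@ey,1),"h",round(tt@n,1),"up",round(tt@us,1),"| shift cm",np.round((tcp-s['ee_pos'])@R/10,2),"dist",np.round(np.linalg.norm(tcp-s['ee_pos'])))
x=R[:,0]; print("lean",np.degrees(np.arccos(-R[2,2])).round(1),"y.ey",np.round(R[:,1]@ey,4),"x.us",np.round(R[:,0]@us,4),"z.n",np.round(R[:,2]@n,4),"y.us",np.round(R[:,1]@us,4),"F",s['ft_force'].round(1),"q",s['q'].round(2))
E
python3 go.py 17 120 0
```

```text
tip now: y -77.6 h 661.4 up 229.7 | shift cm [  9.45 -22.01  54.54] dist 596.0
lean 29.0 y.ey 0.002 x.us -0.002 z.n -0.9998 y.us 0.9998 F [-1.2  0.   0.2] q [-0.26  0.24  0.25  0.37 -0.09  2.03 -0.01]
```

```bash
python3 -m jog '{"linear":[[1,-2.4,2.8],[2,-4.8,5.6],[3,-7.2,8.4],[4,-9.6,11.2],[5,-12,14],[6,-14.4,16.8],[7,-16.8,19.6],[8,-19.2,22.4],[9,-21.6,25.2],[9.4,-22,28]],"turn":[-7,-14,-21,-28,-35,-42,-49,-56,-63,-70]}'; python3 go.py 17 120 0
```

```text
time: 16.97
ee_pos: [466.2, 140.8, 360.1]
tool_rot: [[-0.827, 0.287, 0.483], [0.35, 0.936, 0.043], [-0.439, 0.205, -0.875]]
ft_force: [-0.0, -0.5, -0.5]
finger_gap: 0.003
tip now: y 17.4 h 385.5 up 0.1 | shift cm [-0.47  0.08 26.55] dist 266.0
lean 29.0 y.ey 0.9088 x.us -0.9086 z.n -0.9998 y.us 0.4172 F [-0.  -0.5 -0.5] q [-0.57 -0.25  0.07  1.84  0.24  1.09  0.67]
```

```bash
python3 -m jog '{"linear":[[0,0,4],[-0.3,0,8],[-0.4,0.1,12],[-0.5,0.1,16],[-0.5,0.1,20],[-0.5,0.1,24],[-0.5,0.1,26.5],[-0.5,0.1,26.5],[-0.5,0.1,26.5]],"turn":[-7,-14,-20,-24.6,-24.6,-24.6,-24.6,-24.6,-24.6]}'; python3 go.py 17 45 0; python3 - <<'E'
from h import *
im,d=get_image("wrist"); cv2.imwrite("pics/l1.png",im)
E
```

```text
time: 17.72
ee_pos: [596.5, 150.6, 128.8]
tool_rot: [[-0.874, -0.083, 0.479], [-0.072, 0.997, 0.042], [-0.481, 0.002, -0.877]]
ft_force: [1.0, -0.4, -0.3]
finger_gap: 0.002
tip now: y 16.5 h 120.0 up -2.3 | shift cm [-0.4   0.04  7.49] dist 75.0
lean 28.7 y.ey 1.0 x.us -0.9997 z.n -0.9997 y.us 0.0002 F [ 1.  -0.4 -0.3] q [-0.56  0.19  0.23  2.01  0.18  0.47  1.17]
```

View pics/l1.png

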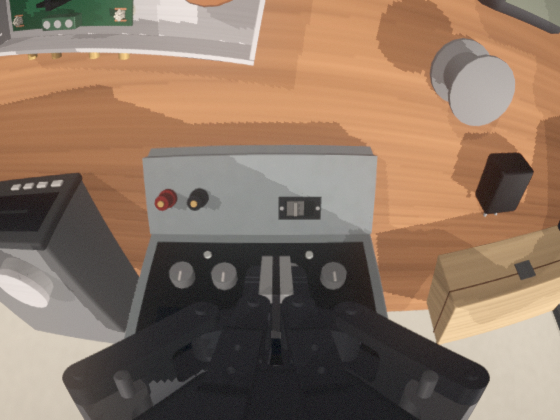

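Aligned and square to the ledge: switch plate at (300,208), ridge at about (294,208), terminals at (167,200) and (198,200). I descend further and remeasure the ridge.

```bash
python3 -m jog '{"linear":[[-0.1,0,2],[-0.2,0,4],[-0.4,0,6],[-0.4,0,7.5],[-0.4,0,7.5],[-0.4,0,7.5]],"turn":[0,0,0,0,0,0]}' >/dev/null; python3 go.py 17 15 0; python3 - <<'E'
from h import *
s=get_state(); m=camera_model("wrist"); im,d=get_image("wrist"); E=np.array(m['extrinsics'])
np.savez("l2.npz",im=im,d=d,E=E,p=s['ee_pos'],R=s['tool_rot'])
cv2.imwrite("pics/l2.png",cv2.resize(im[170:320,200:400],None,fx=4,fy=4,interpolation=cv2.INTER_CUBIC))
E
```

```text
tip now: y 17.8 h 47.8 up 3.6 | shift cm [ 0.3  -0.09  3.29] dist 33.0
lean 29.1 y.ey 1.0 x.us -0.9998 z.n -0.9998 y.us 0.0005 F [-0.6 -0.1 -0.4] q [-0.5   0.35  0.21  1.97  0.13  0.33  1.21]
```

View pics/l2.png

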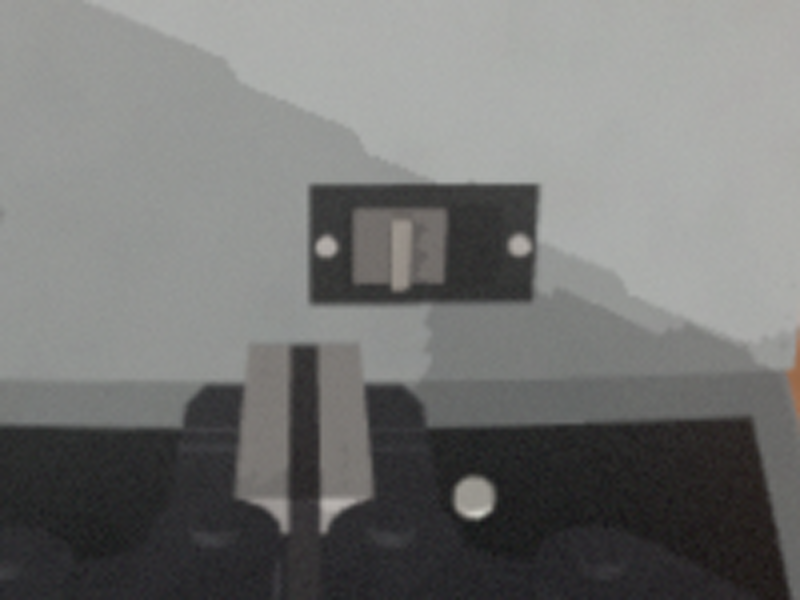

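```bash
python3 - <<'E'
from h import *
Z=np.load("l2.npz"); m=camera_model("wrist"); m['extrinsics']=Z['E']; d=Z['d']; E=Z['E']
S=np.load("sup.npz"); org=S['org']; yaw=np.radians(4.74)
ex=np.array([np.cos(yaw),np.sin(yaw),0]); ey=np.array([-np.sin(yaw),np.cos(yaw),0]); ez=np.array([0,0,1.])
n=-0.5*ex+.8660*ez; us=.8660*ex+.5*ez; b=np.r_[org,0]-80.8*ex+48*ez
for nm,u,v,h in [("ridge top",300.2,233.8,5),("plateL",277.5,231,0),("plateR",333.7,231,0),("plate top",306,216,0),("plate bot",306,245,0)]:
    r,o=ray(m,u,v); P=o+r*((h-(o-b)@n)/(r@n)); q=P-b
    uu,vv=int(round(u)),int(round(v)); c=E[:3,:3].T@r; D=o+r*(d[vv,uu]/-c[2])-b
    print(nm,"y",round(q@ey,1),"up",round(q@us,1),"| depth-based y",round(D@ey,1),"up",round(D@us,1),"h",round(D@n,1))
# fingertip
for u,v in [(266,257),(286,257),(266,262),(286,262),(255,270),(298,270)]:
    r,o=ray(m,u,v); c=E[:3,:3].T@r; W=o+r*(d[v,u]/-c[2]); D=W-b; print("tip",u,v,np.round([D@ey,D@us,D@n],1),"tool",np.round((W-Z['p'])@Z['R'],1))
E
```

```text
ridge top y 33.4 up -0.8 | depth-based y 33.4 up -0.6 h 4.4
plateL y 19.5 up -0.8 | depth-based y 19.5 up -1.2 h 1.0
plateR y 55.1 up -0.6 | depth-based y 55.0 up -0.8 h 0.5
plate top y 37.1 up -10.6 | depth-based y 37.0 up -11.1 h 1.3
plate bot y 37.7 up 8.9 | depth-based y 37.6 up 8.4 h 1.1
tip 266 257 [13.6 -7.3 51.7] tool [ 10.9  -4.2 -28.7]
tip 286 257 [23.  -6.9 51. ] tool [ 10.5   5.2 -28. ]
tip 266 262 [13.7 -7.7 57.9] tool [ 11.4  -4.  -34.9]
tip 286 262 [22.8 -7.7 57.9] tool [ 11.4   5.  -34.9]
tip 255 270 [ 8.5 -3.2 57.1] tool [  6.9  -9.2 -34.3]
tip 298 270 [28.3 -3.4 57.7] tool [  7.1  10.6 -34.8]
```

```bash
python3 -m jog '{"linear":[[0.1,-0.1,1],[0.3,-0.1,2],[0.35,-0.1,3],[0.35,-0.1,3.6],[0.35,-0.1,3.6],[0.35,-0.1,3.6]],"turn":[0,0,0,0,0,0]}'; python3 go.py 17 3 0; python3 - <<'E'
from h import *
im,d=get_image("wrist"); cv2.imwrite("pics/l3.png",cv2.resize(im[150:350,140:420],None,fx=2.8,fy=2.8,interpolation=cv2.INTER_CUBIC))
E
```

```text
time: 18.82
ee_pos: [652.0, 155.7, 35.7]
tool_rot: [[-0.871, -0.084, 0.483], [-0.072, 0.996, 0.044], [-0.485, 0.004, -0.874]]
ft_force: [-0.1, 0.6, -0.9]
finger_gap: -0.001
tip now: y 16.9 h 11.5 up -0.7 | shift cm [-0.09  0.01  0.85] dist 8.0
lean 29.0 y.ey 1.0 x.us -0.9998 z.n -0.9998 y.us 0.0005 F [-0.1  0.6 -0.9] q [-0.48  0.43  0.19  1.96  0.12  0.26  1.22]
```

View pics/l3.png

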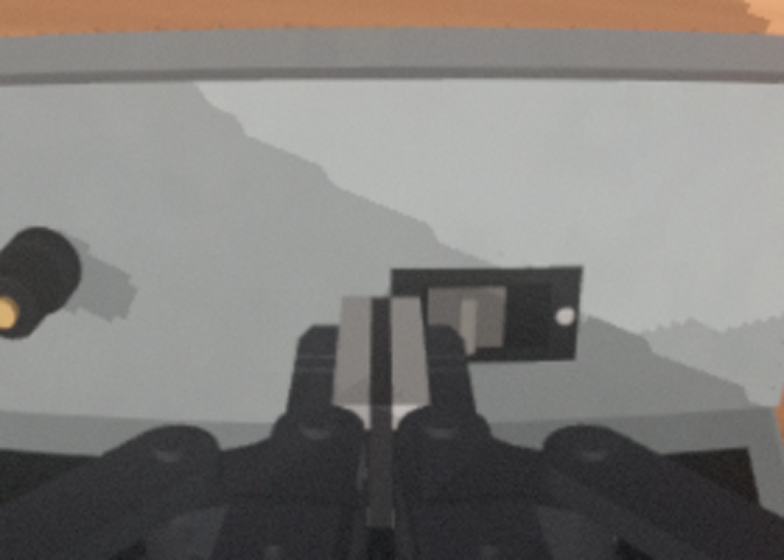

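```bash
python3 -m jog '{"linear":[[-0.05,0,0.3],[-0.05,0,0.6],[-0.05,0,0.8],[-0.05,0,0.8]],"turn":[0,0,0,0]}' | grep ft; python3 go.py 17 2 0;
```

```text
ft_force: [0.5, 0.1, -1.1]
tip now: y 16.9 h 3.5 up -0.1 | shift cm [-0.01  0.01  0.15] dist 1.0
lean 29.1 y.ey 1.0 x.us -0.9998 z.n -0.9998 y.us 0.0005 F [ 0.5  0.1 -1.1] q [-0.47  0.45  0.19  1.96  0.12  0.25  1.22]
```

```bash
python3 -m jog '{"linear":[[0,0,0.08],[0,0,0.15],[0,0,0.15]],"turn":[0,0,0]}' | grep ft; python3 go.py 17 2 0;python3 - <<'E'
from h import *
im,d=get_image("wrist"); cv2.imwrite("pics/l4.png",cv2.resize(im[180:320,190:390],None,fx=4,fy=4,interpolation=cv2.INTER_CUBIC))
E
```

```text
ft_force: [-0.4, 0.6, 0.5]
tip now: y 16.9 h 1.9 up -0.2 | shift cm [-0.02  0.01 -0.01] dist 0.0
lean 29.1 y.ey 1.0 x.us -0.9998 z.n -0.9998 y.us 0.0005 F [-0.4  0.6  0.5] q [-0.47  0.45  0.19  1.95  0.12  0.25  1.22]
```

View pics/l4.png

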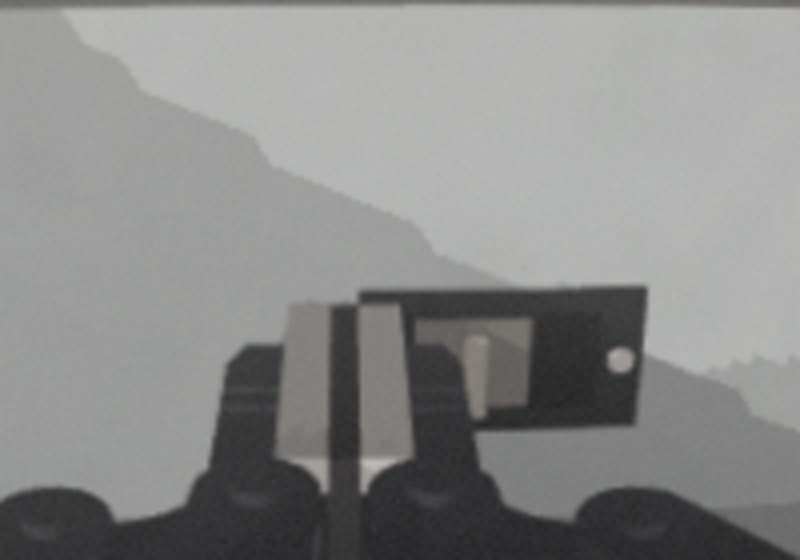

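```bash
python3 -m jog '{"linear":[[0,0.15,0],[0,0.3,0],[0,0.45,0],[0,0.5,0]],"turn":[0,0,0,0]}' | grep ft; python3 -m jog '{"linear":[[0,0.1,0],[0,0.2,0],[0,0.2,0]],"turn":[0,0,0]}' | grep ft; python3 go.py 17 2 0
```

```text
ft_force: [-0.8, -0.4, -0.3]
ft_force: [-0.1, -1.7, -0.6]
tip now: y 24.7 h 2.1 up 0.0 | shift cm [ 0.   -0.77  0.01] dist 8.0
lean 29.1 y.ey 1.0 x.us -0.9999 z.n -0.9998 y.us -0.0002 F [-0.1 -1.7 -0.6] q [-0.5   0.46  0.2   1.95  0.13  0.25  1.2 ]
```

```bash
python3 -m jog '{"linear":[[0,0.1,0],[0,0.2,0],[0,0.2,0]],"turn":[0,0,0]}' | grep ft; python3 go.py 17 2 0 | head -1;python3 -m jog '{"linear":[[0,0.1,0],[0,0.2,0],[0,0.2,0]],"turn":[0,0,0]}' | grep ft; python3 go.py 17 2 0|head -1; python3 - <<'E'
from h import *
im,d=get_image("wrist"); cv2.imwrite("pics/l5.png",cv2.resize(im[180:320,190:390],None,fx=4,fy=4,interpolation=cv2.INTER_CUBIC))
E
```

```text
ft_force: [-0.2, -3.6, 2.2]
tip now: y 25.1 h 2.1 up -0.0 | shift cm [-0.   -0.81  0.01] dist 8.0
ft_force: [-0.9, -4.9, 1.8]
tip now: y 25.2 h 2.1 up -0.0 | shift cm [-0.   -0.82  0.01] dist 8.0
```

View pics/l5.png

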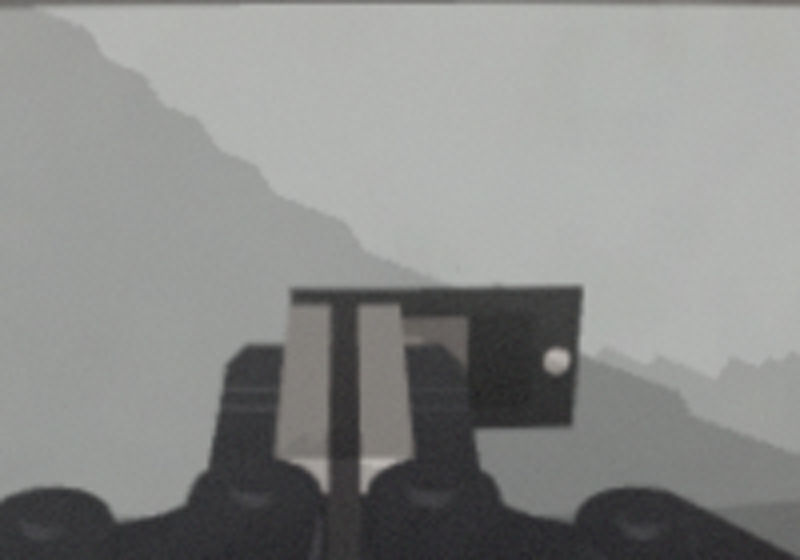

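In contact with the ridge at about 5 N. I push through the click.

```bash
python3 -m jog '{"linear":[[0,0.2,0],[0,0.4,0],[0,0.55,0],[0,0.6,0]],"turn":[0,0,0,0]}' | grep ft; python3 go.py 17 2 0 | head -1; python3 - <<'E'
from h import *
im,d=get_image("wrist"); cv2.imwrite("pics/l6.png",cv2.resize(im[180:320,190:390],None,fx=4,fy=4,interpolation=cv2.INTER_CUBIC))
E
```

```text
ft_force: [-1.6, -10.1, 5.2]
tip now: y 25.9 h 2.0 up -0.1 | shift cm [-0.01 -0.89  0.01] dist 9.0
```

View pics/l6.png

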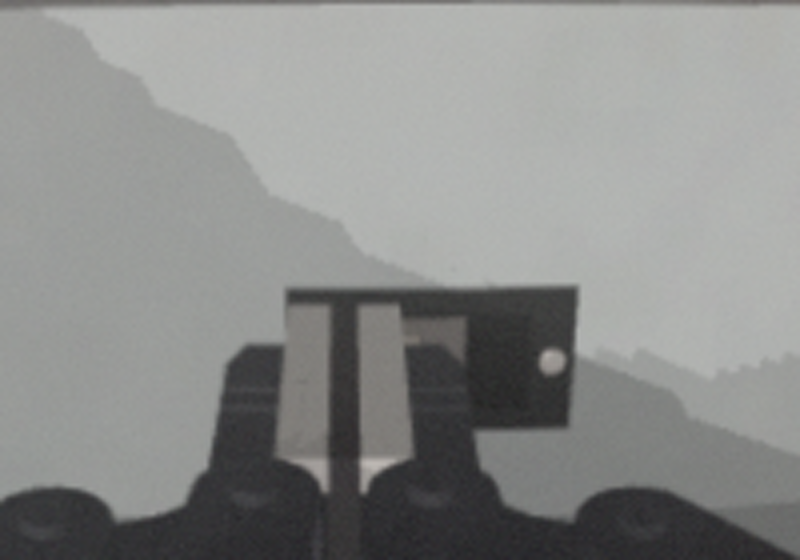

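```bash
python3 -m jog '{"linear":[[0,0.4,-0.05],[0,0.8,-0.05],[0,1.0,-0.05],[0,1.0,-0.05]],"turn":[0,0,0,0]}' | grep ft; python3 go.py 17 2 0 | head -1; python3 - <<'E'
from h import *
im,d=get_image("wrist"); cv2.imwrite("pics/l7.png",cv2.resize(im[180:320,190:390],None,fx=4,fy=4,interpolation=cv2.INTER_CUBIC))
E
```

```text
ft_force: [1.8, -7.1, 0.4]
tip now: y 33.2 h 2.3 up 0.0 | shift cm [-0.01 -1.62  0.04] dist 16.0
```

View pics/l7.png

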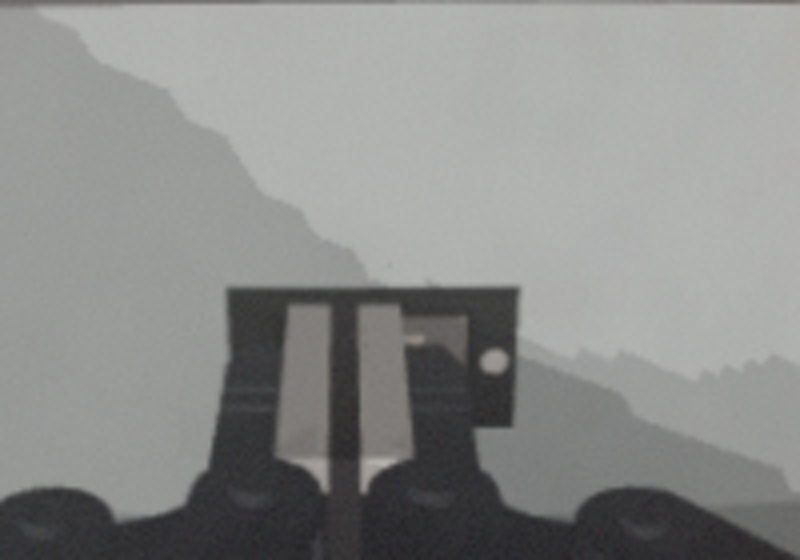

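The plate has shifted under the finger and the slider is at its left end. I back off sideways, then lift square to the ledge and check.

```bash
python3 -m jog '{"linear":[[0,-0.2,0],[0,-0.5,0],[0,-0.6,-0.5],[0,-0.6,-2],[0,-0.6,-4],[0,-0.6,-7],[0,-0.6,-10],[0,-0.6,-12],[0,-0.6,-12]],"turn":[0,0,0,0,0,0,0,0,0]}'; python3 go.py 17 2 0 ; python3 - <<'E'
from h import *
im,d=get_image("wrist"); cv2.imwrite("pics/l8.png",im); cv2.imwrite("pics/l8c.png",cv2.resize(im[170:250,240:360],None,fx=6,fy=6,interpolation=cv2.INTER_CUBIC))
E
```

```text
time: 22.15
ee_pos: [599.3, 166.0, 138.7]
tool_rot: [[-0.869, -0.076, 0.489], [-0.066, 0.997, 0.037], [-0.491, 0.0, -0.871]]
ft_force: [0.2, 1.0, -0.1]
finger_gap: -0.002
tip now: y 31.7 h 126.4 up 5.9 | shift cm [ 0.45 -1.43 12.45] dist 125.0
lean 29.4 y.ey 1.0 x.us -0.9999 z.n -0.9999 y.us 0.0056 F [ 0.2  1.  -0.1] q [-0.65  0.19  0.29  1.99  0.2   0.48  1.12]
```

View pics/l8c.png

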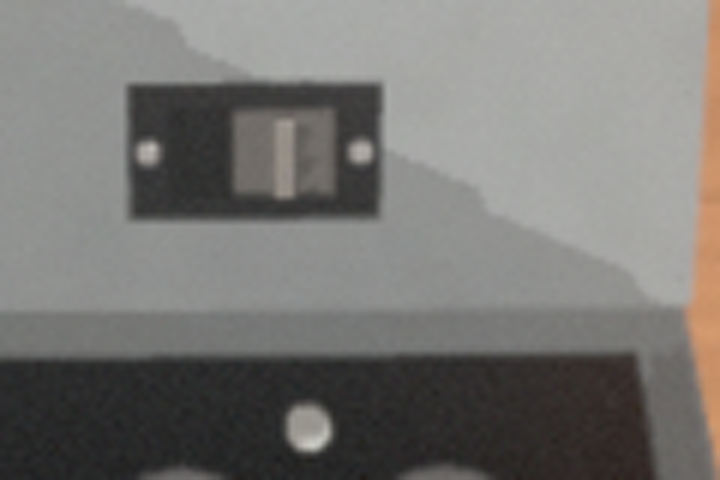

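View pics/l8.png

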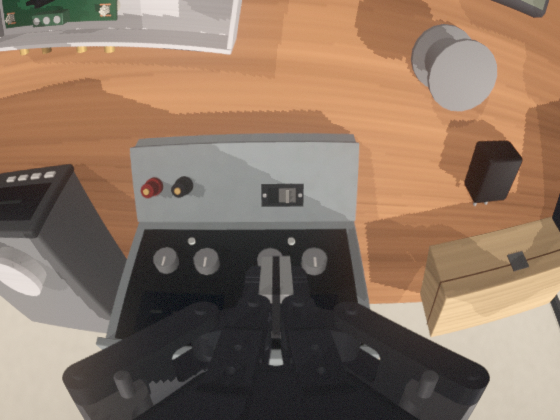

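The slider now sits at the left end, with the ridge +4.3 mm from the plate centre. Last, an overall check of the board and bystanders.

```bash
python3 -m jog '{"linear":[[0,0,-3],[0,0,-6],[0,0,-8],[0,0,-8],[0,0,-8]],"turn":[0,0,0,0,0]}'; python3 - <<'E'
from h import *
a=cv2.imread("pics/top0.png"); b,_=get_image("top"); d=cv2.absdiff(a,b); cv2.imwrite("pics/topE.png",b); cv2.imwrite("pics/topD.png",cv2.convertScaleAbs(d,alpha=3))
w,_=get_image("wrist"); cv2.imwrite("pics/wE.png",w); print(get_state()['ft_force'])
E
```

```text
time: 22.62
ee_pos: [560.0, 163.9, 206.7]
tool_rot: [[-0.869, -0.078, 0.488], [-0.068, 0.997, 0.038], [-0.489, -0.0, -0.872]]
ft_force: [0.2, -0.1, -1.2]
finger_gap: 0.005
[-0.10968557 -0.15884192  0.05260872]
```

View pics/topE.png

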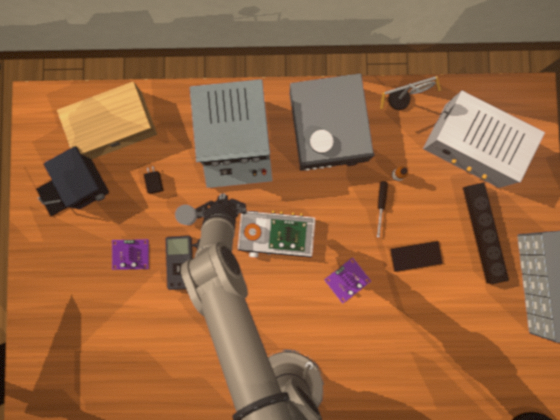

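View pics/topD.png

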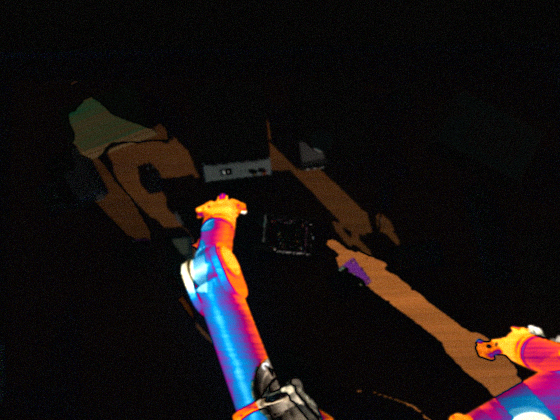

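```bash
python3 -c "
from workcell import *
print(sign_off())"
```

```text
the job is handed in; nothing more can be done
None
```

The board is pressed home on all four posts and the bench supply is switched on. I handed the job in at about 23 s of the 59 s allowed; sign-off reported no verdict.

- **Board:** I pushed on the left strip and then the right strip, with 12–20 N reaction at the bottom. All four barbed heads show above the board. The depth image puts the board's top at 17–18 mm, against 18 mm expected, with about 0.4 % tilt. A later fit from higher up read it 2 mm low, which is within the camera's error.
- **Switch:** Only after that did I lean the gripper about 29°, square to the ledge. Since moves cannot tilt the tool, I got the lean by driving the arm against its joint limit in free space. The shut fingertips then pushed the ridge left through the click. It held at about 10 N, then moved across. The close-up shows the ridge about 4 mm left of the plate's middle, which is the left end of its travel.
- **Other things:** Comparing the overhead pictures from start and end shows changes only at the board, the switch, the arm and shadows. The hand-held meter is partly hidden behind the arm there, so I could not fully check it. The arm ends raised clear, with the wrist force near zero.
- **Checks that disagreed:** The fingertips are about 25 mm behind the stated tool point, so I found contact by force instead. The wrist-camera views differed from each other by 2–4 mm, and I allowed for that.

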